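# Fetch the cactus from behind the glassware

### The arm

A 6-joint arm with a two-finger parallel gripper is mounted at the origin on the work surface. World frame = base frame: x ahead of the robot, y to its left, z up, the work surface at z = 0. Lengths are in m, angles in degrees, forces in N, time in s.
With the tool pointing down it reaches from about 0.35 to 0.875 m from the base axis. Payload 4.2 kg.
Tool frame: the origin (TCP) lies at the very end of the fingers, on their centre line; the grasp point (between the pads) lies 19 mm behind it (r.hold_point_z is the distance from the TCP to the grasp point, in m); z points along the fingers, y is the direction in which the jaws open and shut (so a half turn about z gives the same grasp; the last joint's range is limited). The gripper opens to 87 mm and grips with 3 to 60 N. Pads are 19 mm wide; open, the fingers measure 117 mm over their backs; the gripper's body (75 mm by 190 mm) begins 51 mm behind the grasp point.
Start: joints at [86.494, 22.042, 0.453, 0, -68.411, -14.817], TCP at [0.196, 0.593, 0.223] pointing down, gripper open.
Joint ranges: [-179.83, 179.83], [-69.29, 118.12], [-61.27, 80.66], [-181.25, 117.63], [-171.15, -9.14], [-177.46, 177.46]. Speed limits (degrees/s): [159.86, 159.86, 180, 180, 180, 180].

### API

Orientations are given as a 3x3 rotation matrix whose columns are the frame's x, y, z axes.
In Python, from station import r, cams, ticket gives the robot as it stands.
- The arm moves only by the tool drive_tool, never from a script. Its argument "deltas" is a list of rows, each an object of numbers: "dx", "dy", "dz": the shift along the tool's x, y, z in m; "wx", "wy", "wz": the turn, a rotation vector about the tool's x, y, z in degrees. A call has 1 to 20 rows; each row is the pose to reach, as a shift and turn from the pose commanded when the call began, along the tool's axes at that moment; what a row does not reach only later rows make up. A row lasts 1/10 s, in which the tool goes at most 50 mm and 8.59 degrees, less where a joint would pass 70% of its speed; a pose out of reach is approached as far as the arm can. A call with a gripper value outside its range is refused whole. "gripper" is the opening, from 0 (shut) to 1 (fully open), set as the call begins (left out, the last holds). The fingers move at their own pace and stop on an object; the grip force is fixed at half the most. Time passes only in rows, so rows that repeat a pose let the fingers close. It gives the time, the measured TCP pose, the force and the opening at its end, in the units of the state.
- r.sense(): the state, without advancing time (a new reading comes with each control period).
- cams.capture(name): name is "side" or "top"; returns the picture (400x640x3 uint8, red, green, blue); there is no depth.
- cams.camera_model(name): a dict with "intrinsics" (3x3 intrinsics, pixels), "distortion" ([k1, k2, p1, p2, k3] as OpenCV has them; the pictures are not rectified), "extrinsics" (4x4, takes a point from world to camera coordinates). Camera axes: x right, y down, z forward; pixel columns grow to the right and rows downward; lengths in m; the calibration is good to about 2 mm. A picture is of the moment at which its call begins. camera_model takes no time and is no camera call.
- ticket.finish_job(): hands the job in, once; it reports no verdict.
The state is a dict: "time_s": time; "joints": joint angles; "joint_velocities": joint speeds; "effort": joint torques, N m; "tcp_pos": TCP position; "ee_rot": TCP orientation; "wrist_force": force on the tool from outside, world axes, zero at the start; "moment": the same for the moment, N m; "gripper_width": opening from 0.0 (shut) to 1.0 (fully open).
Only numpy, scipy, OpenCV 4.12 (cv2) and the standard library are available. Lean on these libraries where they do the work, as an engineer would, in place of code of your own. Each camera call takes 0.05 s, during which the arm holds its last target.

### The job

The little potted cactus stands at the back of the wooden plant bay, behind the white jug and the tall beaker. Stand the jug and the beaker aside together in the steel tray, then set the cactus pot down inside the terracotta saucer, and only then put the jug back wholly on the large cork mat and the beaker back wholly on the small one. Keep all three upright, put them down gently rather than dropping them, and leave the small clay pot and the dropper bottle in the bay where they are.

Things in the scene. Friction and masses are not known exactly. Their poses are not given: they have to be found in the camera images.
- jug: White ceramic jug, 185 mm tall, about 0.42 kg. Foot 68 mm across, widest 72 mm, then a straight round neck 54 mm across from 120 to 185 mm height: grip the neck. Slim handle on its own -x side (55 to 135 mm height, out to 67 mm from the axis), small lip at the rim on +x: grip along its y. Origin: centre of its underside. It starts on the large mat, handle roughly towards the bay's open front.
- beaker: Tall straight glass beaker with white marks on one side, open at the top, 56 mm outside diameter, 140 mm tall, 3 mm wall, about 0.18 kg. Origin: centre of its underside. It starts on the small mat.
- cactus_pot: Small round black pot with a ball cactus, about 0.13 kg. Pot 55 mm tall, foot 42 mm across, straight collar 54 mm across from 39 to 55 mm height: grip the collar. The cactus (37 mm across) rises to 80 mm. Origin: centre of its underside. On the bay's floor, just behind and between jug and beaker, whose tops stand in a gripper's way.
- bay: Low wooden plant bay, fixed: floor 170 (x) by 300 mm (y), 10 mm thick, open towards its -x; back wall at +x 60 mm tall, side walls 40 mm tall, 8 mm thick. Origin: centre of the underside, on the table. In its frame the mats lie at x -20, y +62 and -62 mm, the cactus at x +30, y 0 (each a few mm off). Fingers closing along its y axis have the most room.
- mat_large: Round cork mat, 96 mm across, 6 mm thick, fixed on the bay's floor: the jug's place. Origin: centre of its underside, so its top is 6 mm higher.
- mat_small: Round cork mat, 80 mm across, 6 mm thick, fixed on the bay's floor: the beaker's place. Origin: centre of its underside, so its top is 6 mm higher. Left or right of the large mat.
- side_tray: Shallow stainless steel tray, fixed, 260 mm along its x, 150 mm along its y, rim 16 mm high, walls 4 mm; its floor lies 4 mm above its origin. Origin: centre of its underside, on the table, to the robot's left or right. Room for jug and beaker one behind the other along x.
- saucer: Terracotta plant saucer, fixed, 104 mm across the rim, 14 mm high, inner floor about 82 mm across and 5 mm above its origin. Origin: centre of its underside, on the table, on the side away from the tray.
- clay_pot: Small empty terracotta pot, 40 mm across, 38 mm tall, in one back corner of the bay. Bystander, not to be moved. Origin: centre of its underside.
- dropper: Small amber glass bottle with a black cap, 28 mm across, 55 mm tall, in the other back corner of the bay. Bystander, not to be moved. Origin: centre of its underside.
Not all that is in view belongs to the job. There is more than one size of the cactus_pot; the one meant has the size given above.

How it is judged:
By the outcome, as a careful person would: the job done as asked, in the order asked, and still so for the second after the job is handed in, with the robot touching nothing.
It also fails if it takes over 112 s, if anything falls off the work surface, if the arm or the gripper's body presses on something with over 40 N, if the wrist force passes 120 N, or if a joint passes its speed limit or range.

## Working session

There is one attempt and no reset: what is moved stays moved. The work goes in short steps, Python scripts to look and compute and a tool call to move; the robot and the scene stay as the last step left them, time stands still between calls to the robot, and variables do not carry over. Pictures are saved under pics/ and viewed, and the job is handed in when it is done.

Besides the shell and the picture viewer there is one more tool, called after "Call:" in YAML: its name, and indented under it one key for each argument. drive_tool: Moves the arm, as the interface text tells. Its arguments: {"type":"object","properties":{"deltas":{"type":"array","items":{"type":"object","properties":{"dx":{"type":"number"},"dy":{"type":"number"},"dz":{"type":"number"},"wx":{"type":"number"},"wy":{"type":"number"},"wz":{"type":"number"}}}},"gripper":{"type":"number"}},"required":["deltas"]}

```bash
mkdir -p pics; ls
python3 - <<'E'
from station import r,cams,ticket
import cv2
s=r.sense()
print(s['time_s'],s['tcp_pos'],s['ee_rot'],s['gripper_width'],r.hold_point_z)
for n in('side','top'):
    cv2.imwrite(f'pics/{n}0.png',cams.capture(n)[:,:,::-1])
    m=cams.camera_model(n);print(n,m)
E
```

```text
pics
0.0 [0.19628161 0.59275065 0.22146625] [[ 9.49229133e-01 -3.14584906e-01 -6.23716013e-04]
 [-3.14585520e-01 -9.49226898e-01 -2.06068098e-03]
 [ 5.62111161e-05  2.15227044e-03 -9.99997682e-01]] 0.999910042152406 0.0187
side {'intrinsics': array([[371.29391176,   0.        , 316.55829295],
       [  0.        , 371.29391176, 193.44221314],
       [  0.        ,   0.        ,   1.        ]]), 'distortion': array([-0.01177166,  0.        ,  0.        ,  0.        ,  0.        ]), 'extrinsics': array([[-0.69133656, -0.72243435, -0.01193167,  0.39571775],
       [-0.50158761,  0.49175159, -0.71175153,  0.33662132],
       [ 0.52006118, -0.48607508, -0.70232997,  0.68670113],
       [ 0.        ,  0.        ,  0.        ,  1.        ]])}
top {'intrinsics': array([[481.46371586,   0.        , 322.04092022],
       [  0.        , 481.46371586, 192.31400314],
       [  0.        ,   0.        ,   1.        ]]), 'distortion': array([-0.09699945,  0.        ,  0.        ,  0.        ,  0.        ]), 'extrinsics': array([[ 0.0253456 , -0.99967281, -0.00344641,  0.00345626],
       [-0.97419196, -0.02392576, -0.2244495 ,  0.58515509],
       [ 0.2242936 ,  0.00904627, -0.97447963,  0.94182898],
       [ 0.        ,  0.        ,  0.        ,  1.        ]])}
```

View pics/side0.png

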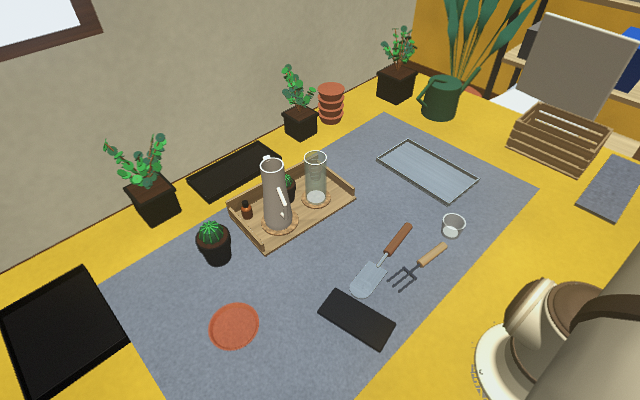

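View pics/top0.png

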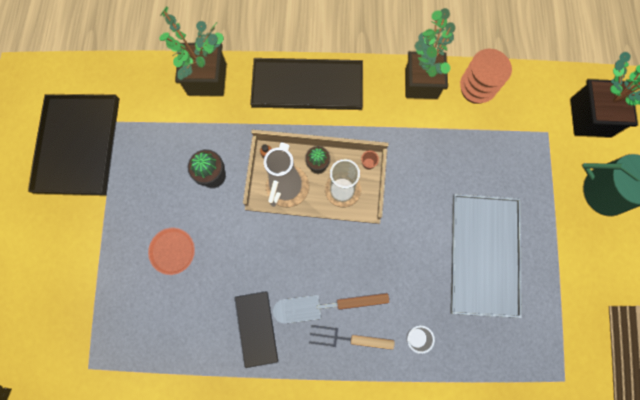

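```bash
cat > h.py <<'E'
import numpy as np,cv2
from station import r,cams,ticket
def M(n):
    m=cams.camera_model(n);return m['intrinsics'],np.array(m['distortion']),m['extrinsics']
def proj(n,P):
    K,D,E=M(n);P=np.atleast_2d(np.float64(P))
    return cv2.projectPoints(P,cv2.Rodrigues(E[:3,:3])[0],E[:3,3],K,D)[0][:,0]
def ray(n,uv):
    K,D,E=M(n);p=cv2.undistortPoints(np.float64(uv).reshape(-1,1,2),K,D)[:,0]
    d=np.c_[p,np.ones(len(p))]@E[:3,:3]
    return -E[:3,:3].T@E[:3,3],d
def onz(n,uv,z):
    o,d=ray(n,uv);return o+d*((z-o[2])/d[:,2])[:,None]
def snap(n,f,box=None,k=1):
    im=cams.capture(n)[:,:,::-1].copy();cv2.imwrite(f'pics/{f}_raw.png',im)
    if box:
        x0,y0,x1,y1=box;im=cv2.resize(im[y0:y1,x0:x1],None,fx=k,fy=k,interpolation=cv2.INTER_CUBIC)
    cv2.imwrite(f'pics/{f}.png',im)
def crop(src,f,box,k):
    im=cv2.imread(f'pics/{src}.png');x0,y0,x1,y1=box
    cv2.imwrite(f'pics/{f}.png',cv2.resize(im[y0:y1,x0:x1],None,fx=k,fy=k,interpolation=cv2.INTER_CUBIC))
E
python3 - <<'E'
from h import *
crop('top0','topc',(235,120,395,230),5)
crop('side0','sidec',(220,140,370,255),5)
E
```

```text
(no output)
```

View pics/topc.png

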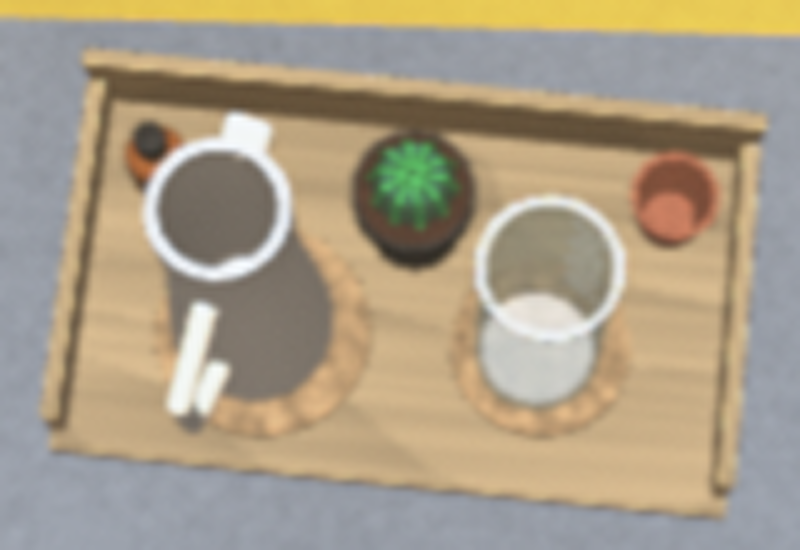

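View pics/sidec.png

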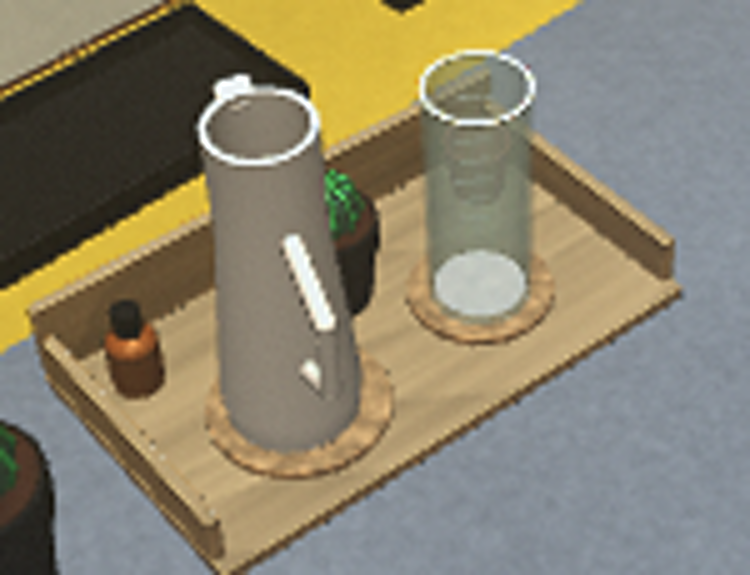

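Run:
```python
from h import *
def T(pts,x0,y0,k=5): return [(x0+(a+.5)/k-.5,y0+(b+.5)/k-.5) for a,b in pts]
def q(n,name,uv,z): print(n,name,np.round(onz(n,uv,z),4).tolist())
im=cv2.imread('pics/top0.png');hsv=cv2.cvtColor(im,cv2.COLOR_BGR2HSV)
t=lambda *p:T(p,235,120)
s=lambda *p:T(p,220,140)
# rim rings: extreme points l,r,t,b in top
q('top','jugrim LRTB',t((143,210),(292,205),(205,135),(215,281)),.201)
q('side','jugrim LRTB',s((199,128),(320,124),(262,87),(255,165)),.201)
q('top','beakrim',t((476,268),(626,268),(550,195),(552,340)),.156)
q('side','beakrim',s((420,88),(535,86),(478,51),(480,126)),.156)
q('top','cactuscollar LRT',t((354,190),(474,190),(414,130),(414,250)),.065)
q('top','matL LRB',t((155,340),(372,325),(265,437)),.016)
q('top','matS LRB',t((449,350),(631,350),(543,437)),.016)
q('side','matL',s((207,425),(394,400),(300,478)),.016)
q('side','matS',s((408,295),(554,290),(480,342)),.016)
q('top','bay frontfloor corners',t((52,448),(722,517)),.01)
q('top','bay backwall top outer',t((86,50),(765,116)),.07)
q('top','bay sidewall front top',t((42,422),(66,424),(715,488),(735,491)),.05)
q('top','clay',t((632,190),(718,195),(676,152)),.048)
q('top','lip,handle',t((246,130),(203,305)),.195)
q('top','handle out',t((178,413)),.1)
# saucer
m=cv2.inRange(hsv,(0,100,80),(12,255,255));n,l,st,c=cv2.connectedComponentsWithStats(m)
for i in range(1,n):
    if st[i,4]>300:
        cn=max(cv2.findContours((l==i).astype('u1'),0,cv2.CHAIN_APPROX_NONE)[0],key=len)
        print(st[i],c[i]); 
        if abs(c[i][0]-171)<20:
            e=cv2.fitEllipse(cn);print(e);q('top','saucer',[e[0]],.014);q('top','sz',[(e[0][0]-e[1][0]/2,e[0][1]),(e[0][0]+e[1][0]/2,e[0][1])],.014)
crop('top0','tray',(440,185,530,325),4)
crop('side0','trays',(360,130,490,210),6)
```

```text
top jugrim LRTB [[0.6092, 0.1265, 0.201], [0.6124, 0.0717, 0.201], [0.6387, 0.105, 0.201], [0.5829, 0.0986, 0.201]]
side jugrim LRTB [[0.6258, 0.1189, 0.201], [0.5906, 0.0793, 0.201], [0.6286, 0.0813, 0.201], [0.5894, 0.1167, 0.201]]
top beakrim [[0.6023, 0.0033, 0.156], [0.6038, -0.0544, 0.156], [0.6323, -0.0247, 0.156], [0.5746, -0.0263, 0.156]]
side beakrim [[0.6205, -0.005, 0.156], [0.5823, -0.0459, 0.156], [0.6217, -0.0451, 0.156], [0.5793, -0.0061, 0.156]]
top cactuscollar LRT [[0.6604, 0.0555, 0.065], [0.6616, 0.0043, 0.065], [0.6879, 0.0306, 0.065], [0.6344, 0.0292, 0.065]]
top matL LRB [[0.6041, 0.1435, 0.016], [0.6133, 0.0478, 0.016], [0.5617, 0.093, 0.016]]
top matS LRB [[0.6028, 0.0135, 0.016], [0.6048, -0.0668, 0.016], [0.5647, -0.0286, 0.016]]
side matL [[0.6287, 0.1395, 0.016], [0.5754, 0.0609, 0.016], [0.5696, 0.1277, 0.016]]
side matS [[0.6261, 0.0055, 0.016], [0.5739, -0.0533, 0.016], [0.574, 0.0017, 0.016]]
top bay frontfloor corners [[0.5555, 0.1874, 0.01], [0.5321, -0.1076, 0.01]]
top bay backwall top outer [[0.7194, 0.1733, 0.07], [0.6964, -0.1197, 0.07]]
top bay sidewall front top [[0.5591, 0.1854, 0.05], [0.5585, 0.1751, 0.05], [0.5378, -0.1002, 0.05], [0.5367, -0.1086, 0.05]]
top clay [[0.6686, -0.0644, 0.048], [0.6673, -0.1018, 0.048], [0.6864, -0.0835, 0.048]]
top lip,handle [[0.643, 0.0905, 0.195], [0.5752, 0.1033, 0.195]]
top handle out [[0.5542, 0.1217, 0.1]]
[ 461   49   50   54 1930] [485.21968912  75.2373057 ]
[596 108  39  13 398] [614.22110553 114.49497487]
[ 149  228   45   46 1622] [170.96054254 250.78298397]
((170.95506286621094, 250.78448486328125), (43.34718704223633, 45.786373138427734), 36.78215408325195)
top saucer [[0.4586, 0.3434, 0.014]]
top sz [[0.457, 0.3916, 0.014], [0.4601, 0.2955, 0.014]]
```

View pics/tray.png

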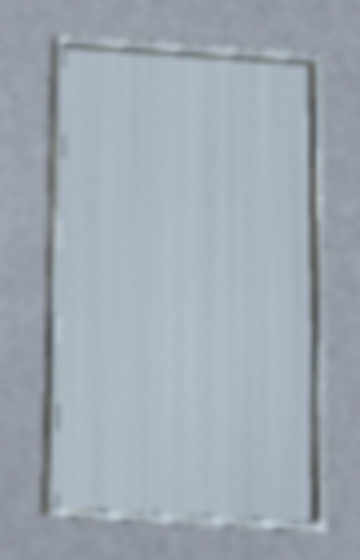

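View pics/trays.png

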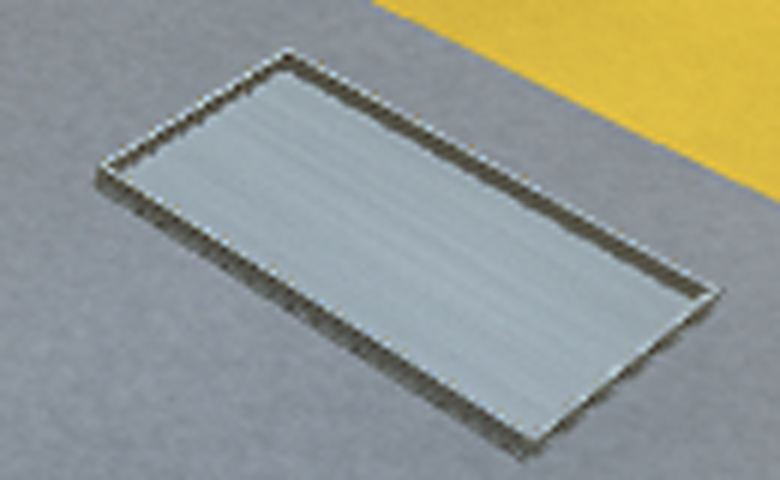

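```bash
cat >> h.py <<'E'
def to(P,psi=0.):
    "world target -> deltas in tool axes"
    from scipy.spatial.transform import Rotation as R
    s=r.sense();Rm=np.array(s['ee_rot']);a=np.radians(psi)
    Rt=np.array([[np.cos(a),np.sin(a),0],[np.sin(a),-np.cos(a),0],[0,0,-1]])
    w=R.from_matrix(Rm.T@Rt).as_rotvec(degrees=True)
    print('t',s['time_s'],'tcp',np.round(s['tcp_pos'],4),'d',np.round(Rm.T@(np.array(P)-s['tcp_pos']),4),'w',np.round(w,2),'g',round(s['gripper_width'],3),'F',np.round(s['wrist_force'],1))
E
python3 - <<'E'
from h import *
c=[(440+(a+.5)/4-.5,185+(b+.5)/4-.5) for a,b in ((57,38),(318,58),(322,526),(45,513))]
P=onz('top',c,.016);print(np.round(P,4),P.mean(0))
c=[(360+(a+.5)/6-.5,130+(b+.5)/6-.5) for a,b in ((287,48),(720,290),(530,440),(100,168))]
P=onz('side',c,.016);print(np.round(P,4),P.mean(0))
to([.610,.200,.25]); to([.610,.0992,.25])
E
```

```text
[[ 0.5996 -0.2734  0.016 ]
 [ 0.5917 -0.4211  0.016 ]
 [ 0.3371 -0.4089  0.016 ]
 [ 0.3426 -0.2594  0.016 ]] [ 0.46774661 -0.34070387  0.016     ]
[[ 0.5918 -0.4216  0.016 ]
 [ 0.3336 -0.4105  0.016 ]
 [ 0.3425 -0.2611  0.016 ]
 [ 0.5967 -0.2725  0.016 ]] [ 0.46612982 -0.34141468  0.016     ]
t 0.1 tcp [0.1963 0.5928 0.2216] d [ 0.5162  0.2428 -0.0279] w [ 1.100e-01  1.000e-02 -1.833e+01] g 0.999 F [ 0.3  0.3 -0.2]
t 0.1 tcp [0.1963 0.5928 0.2216] d [ 0.5479  0.3385 -0.0277] w [ 1.100e-01  1.000e-02 -1.833e+01] g 0.999 F [ 0.3  0.3 -0.2]
```

Call:
drive_tool:
  deltas:
    - {"dx": 0.03,"dy": 0.02,"dz": -0.002,"wz": -1}
    - {"dx": 0.07,"dy": 0.043,"dz": -0.004,"wz": -3}
    - {"dx": 0.11,"dy": 0.068,"dz": -0.006,"wz": -5}
    - {"dx": 0.15,"dy": 0.093,"dz": -0.008,"wz": -7}
    - {"dx": 0.19,"dy": 0.117,"dz": -0.01,"wz": -9}
    - {"dx": 0.23,"dy": 0.142,"dz": -0.012,"wz": -11}
    - {"dx": 0.27,"dy": 0.167,"dz": -0.014,"wz": -13}
    - {"dx": 0.31,"dy": 0.192,"dz": -0.016,"wz": -15}
    - {"dx": 0.35,"dy": 0.216,"dz": -0.018,"wz": -17}
    - {"dx": 0.39,"dy": 0.241,"dz": -0.02,"wz": -18.3}
    - {"dx": 0.43,"dy": 0.266,"dz": -0.022,"wz": -18.3}
    - {"dx": 0.47,"dy": 0.29,"dz": -0.025,"wz": -18.3}
    - {"dx": 0.505,"dy": 0.312,"dz": -0.028,"wz": -18.3}
    - {"dx": 0.53,"dy": 0.328,"dz": -0.028,"wz": -18.3}
    - {"dx": 0.542,"dy": 0.335,"dz": -0.028,"wz": -18.3}
    - {"dx": 0.548,"dy": 0.3385,"dz": -0.028,"wx": 0.1,"wz": -18.3}
    - {"dx": 0.548,"dy": 0.3385,"dz": -0.028,"wx": 0.1,"wz": -18.3}
    - {"dx": 0.548,"dy": 0.3385,"dz": -0.028,"wx": 0.1,"wz": -18.3}
  gripper: 1.0

```text
schema error: expected keys dx, dy, dz, wx, wy, wz
```

Run:
```python
from h import *
to([.610,.0992,.157])
snap('side','s1',(200,60,400,210),4)
```

```text
t 0.1 tcp [0.1963 0.5928 0.2216] d [0.5479 0.3383 0.0653] w [ 1.100e-01  1.000e-02 -1.833e+01] g 0.999 F [ 0.3  0.3 -0.2]
```

View pics/s1.png

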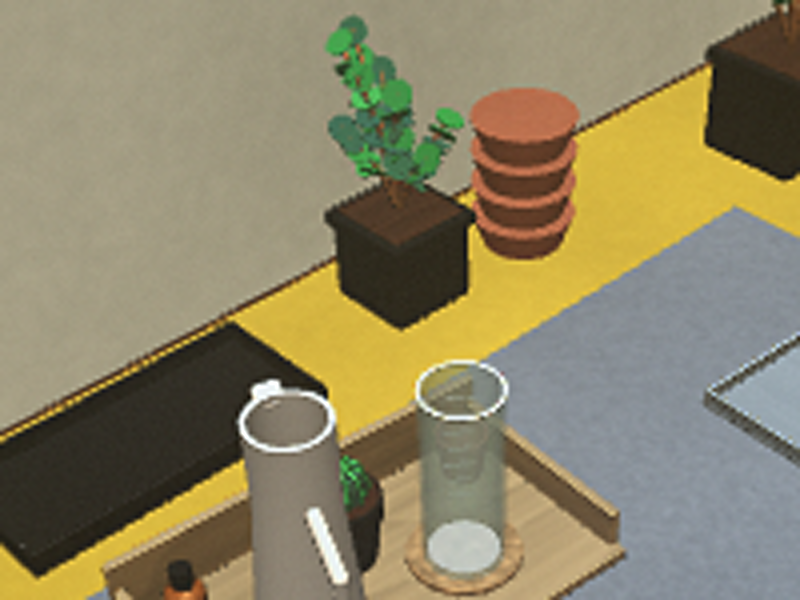

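The call was refused because every row needs all six keys, so nothing moved. I'll resend it with full rows.

Call:
drive_tool:
  deltas:
    - {"dx": 0.03,"dy": 0.02,"dz": -0.002,"wx": 0,"wy": 0,"wz": -1}
    - {"dx": 0.07,"dy": 0.043,"dz": -0.004,"wx": 0,"wy": 0,"wz": -3}
    - {"dx": 0.11,"dy": 0.068,"dz": -0.006,"wx": 0,"wy": 0,"wz": -5}
    - {"dx": 0.15,"dy": 0.093,"dz": -0.008,"wx": 0,"wy": 0,"wz": -7}
    - {"dx": 0.19,"dy": 0.117,"dz": -0.01,"wx": 0,"wy": 0,"wz": -9}
    - {"dx": 0.23,"dy": 0.142,"dz": -0.012,"wx": 0,"wy": 0,"wz": -11}
    - {"dx": 0.27,"dy": 0.167,"dz": -0.014,"wx": 0,"wy": 0,"wz": -13}
    - {"dx": 0.31,"dy": 0.192,"dz": -0.016,"wx": 0,"wy": 0,"wz": -15}
    - {"dx": 0.35,"dy": 0.216,"dz": -0.018,"wx": 0,"wy": 0,"wz": -17}
    - {"dx": 0.39,"dy": 0.241,"dz": -0.02,"wx": 0,"wy": 0,"wz": -18.3}
    - {"dx": 0.43,"dy": 0.266,"dz": -0.022,"wx": 0,"wy": 0,"wz": -18.3}
    - {"dx": 0.47,"dy": 0.29,"dz": -0.025,"wx": 0,"wy": 0,"wz": -18.3}
    - {"dx": 0.505,"dy": 0.312,"dz": -0.028,"wx": 0,"wy": 0,"wz": -18.3}
    - {"dx": 0.53,"dy": 0.328,"dz": -0.028,"wx": 0,"wy": 0,"wz": -18.3}
    - {"dx": 0.542,"dy": 0.335,"dz": -0.028,"wx": 0.1,"wy": 0,"wz": -18.3}
    - {"dx": 0.548,"dy": 0.3385,"dz": -0.028,"wx": 0.1,"wy": 0,"wz": -18.3}
    - {"dx": 0.548,"dy": 0.3385,"dz": -0.028,"wx": 0.1,"wy": 0,"wz": -18.3}
    - {"dx": 0.548,"dy": 0.3385,"dz": -0.028,"wx": 0.1,"wy": 0,"wz": -18.3}
  gripper: 1.0

```text
time_s: 1.95
tcp_pos: [0.6097, 0.1006, 0.2505]
ee_rot: [[1.0, 0.001, -0.0], [0.001, -1.0, 0.002], [-0.0, -0.002, -1.0]]
wrist_force: [-0.9, 0.8, 0.3]
gripper_width: 0.997
```

Run:
```python
from h import *
to([.610,.0992,.157])
snap('side','s2',(200,60,400,210),4)
```

```text
t 1.95 tcp [0.6097 0.1006 0.2505] d [0.0003 0.0016 0.0935] w [-0.11  0.01  0.04] g 0.997 F [-0.9  0.8  0.3]
```

View pics/s2.png

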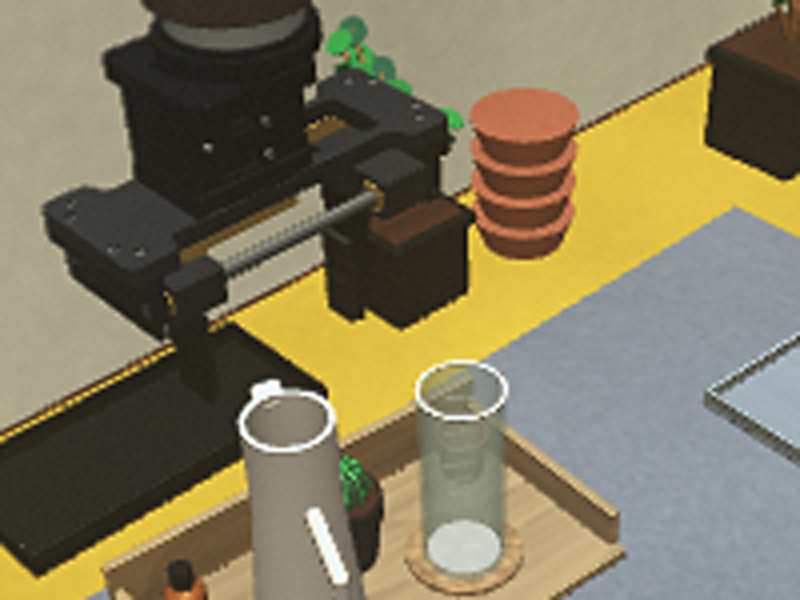

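Call:
drive_tool:
  deltas:
    - {"dx": 0,"dy": 0.001,"dz": 0.02,"wx": -0.1,"wy": 0,"wz": 0}
    - {"dx": 0,"dy": 0.001,"dz": 0.04,"wx": -0.1,"wy": 0,"wz": 0}
    - {"dx": 0,"dy": 0.001,"dz": 0.06,"wx": -0.1,"wy": 0,"wz": 0}
    - {"dx": 0,"dy": 0.001,"dz": 0.078,"wx": -0.1,"wy": 0,"wz": 0}
    - {"dx": 0,"dy": 0.001,"dz": 0.088,"wx": -0.1,"wy": 0,"wz": 0}
    - {"dx": 0,"dy": 0.001,"dz": 0.093,"wx": -0.1,"wy": 0,"wz": 0}
    - {"dx": 0,"dy": 0.001,"dz": 0.093,"wx": -0.1,"wy": 0,"wz": 0}
    - {"dx": 0,"dy": 0.001,"dz": 0.093,"wx": -0.1,"wy": 0,"wz": 0}
  gripper: 1.0

```text
time_s: 2.8
tcp_pos: [0.6108, 0.0992, 0.1585]
ee_rot: [[1.0, 0.0, 0.002], [0.0, -1.0, 0.0], [0.002, -0.0, -1.0]]
wrist_force: [0.1, -0.1, -0.9]
gripper_width: 1.003
```

Run:
```python
from h import *
to([.610,.0992,.157])
snap('side','s3',(200,60,400,210),4)
```

```text
t 2.8 tcp [0.6108 0.0992 0.1585] d [-0.0008  0.      0.0015] w [-0.02 -0.11  0.01] g 1.003 F [ 0.1 -0.1 -0.9]
```

View pics/s3.png

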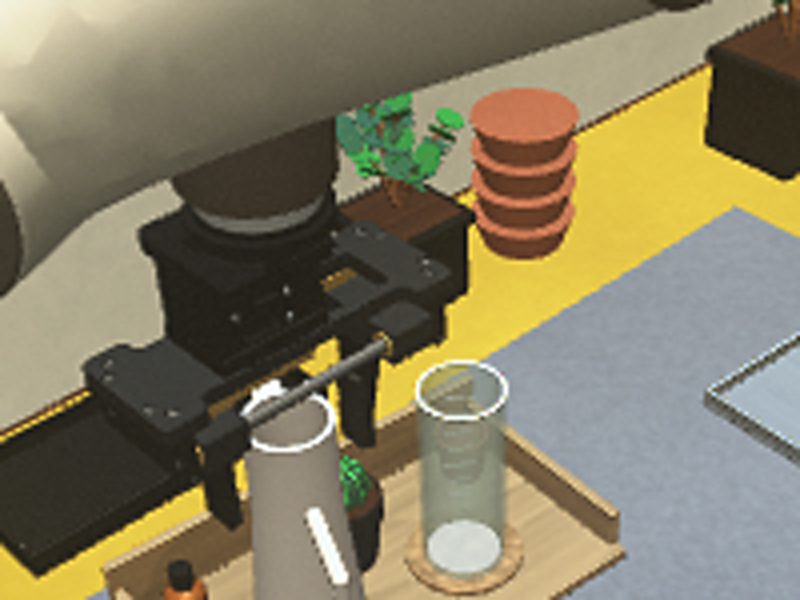

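The fingers straddle the neck, with tips at crop (228,525) and (362,445) and the rim at (288,420). Closing.

Call:
drive_tool:
  deltas:
    - {"dx": 0,"dy": 0,"dz": 0,"wx": 0,"wy": 0,"wz": 0}
    - {"dx": 0,"dy": 0,"dz": 0,"wx": 0,"wy": 0,"wz": 0}
    - {"dx": 0,"dy": 0,"dz": 0,"wx": 0,"wy": 0,"wz": 0}
    - {"dx": 0,"dy": 0,"dz": 0,"wx": 0,"wy": 0,"wz": 0}
    - {"dx": 0,"dy": 0,"dz": 0,"wx": 0,"wy": 0,"wz": 0}
    - {"dx": 0,"dy": 0,"dz": 0,"wx": 0,"wy": 0,"wz": 0}
    - {"dx": 0,"dy": 0,"dz": 0,"wx": 0,"wy": 0,"wz": 0}
    - {"dx": 0,"dy": 0,"dz": 0,"wx": 0,"wy": 0,"wz": 0}
  gripper: 0.0

```text
time_s: 3.65
tcp_pos: [0.6103, 0.0987, 0.1576]
ee_rot: [[1.0, -0.0, 0.0], [-0.0, -1.0, -0.0], [0.0, 0.0, -1.0]]
wrist_force: [-0.2, -0.7, 0.1]
gripper_width: 0.625
```

Call:
drive_tool:
  deltas:
    - {"dx": 0,"dy": 0,"dz": -0.003,"wx": 0,"wy": 0,"wz": 0}
    - {"dx": 0,"dy": 0,"dz": -0.008,"wx": 0,"wy": 0,"wz": 0}
    - {"dx": 0,"dy": 0,"dz": -0.018,"wx": 0,"wy": 0,"wz": 0}
    - {"dx": 0,"dy": 0,"dz": -0.03,"wx": 0,"wy": 0,"wz": 0}
    - {"dx": 0,"dy": 0,"dz": -0.044,"wx": 0,"wy": 0,"wz": 0}
    - {"dx": 0,"dy": 0,"dz": -0.058,"wx": 0,"wy": 0,"wz": 0}
    - {"dx": 0,"dy": 0,"dz": -0.07,"wx": 0,"wy": 0,"wz": 0}
    - {"dx": 0,"dy": 0,"dz": -0.078,"wx": 0,"wy": 0,"wz": 0}
    - {"dx": -0.005,"dy": 0,"dz": -0.08,"wx": 0,"wy": 0,"wz": 0}
    - {"dx": -0.015,"dy": 0,"dz": -0.08,"wx": 0,"wy": 0,"wz": 0}
    - {"dx": -0.03,"dy": 0,"dz": -0.08,"wx": 0,"wy": 0,"wz": 0}
    - {"dx": -0.048,"dy": 0,"dz": -0.08,"wx": 0,"wy": 0,"wz": 0}
    - {"dx": -0.068,"dy": 0,"dz": -0.08,"wx": 0,"wy": 0,"wz": 0}
    - {"dx": -0.088,"dy": 0,"dz": -0.08,"wx": 0,"wy": 0,"wz": 0}
    - {"dx": -0.108,"dy": 0,"dz": -0.08,"wx": 0,"wy": 0,"wz": 0}
    - {"dx": -0.126,"dy": 0,"dz": -0.08,"wx": 0,"wy": 0,"wz": 0}
    - {"dx": -0.141,"dy": 0,"dz": -0.08,"wx": 0,"wy": 0,"wz": 0}
    - {"dx": -0.152,"dy": 0.005,"dz": -0.08,"wx": 0,"wy": 0,"wz": 0}
    - {"dx": -0.158,"dy": 0.015,"dz": -0.08,"wx": 0,"wy": 0,"wz": 0}
    - {"dx": -0.162,"dy": 0.03,"dz": -0.08,"wx": 0,"wy": 0,"wz": 0}

```text
time_s: 5.65
tcp_pos: [0.4477, 0.0682, 0.2375]
ee_rot: [[1.0, 0.001, 0.0], [0.001, -1.0, -0.0], [0.0, 0.0, -1.0]]
wrist_force: [0.6, -0.3, -3.6]
gripper_width: 0.619
```

Run:
```python
from h import *
to([.400,-.338,.2376])
snap('side','s4')
```

```text
t 5.65 tcp [0.4477 0.0682 0.2375] d [-4.800e-02  4.062e-01 -1.000e-04] w [ 0.01 -0.02  0.05] g 0.619 F [ 0.6 -0.3 -3.6]
```

View pics/s4.png

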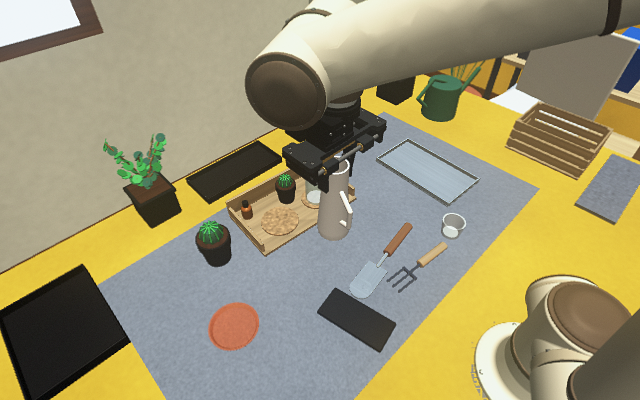

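The jug is held upright and clear of the bay, with its foot near (333,236). Next is the carry to the tray.

Call:
drive_tool:
  deltas:
    - {"dx": -0.001,"dy": 0.008,"dz": 0,"wx": 0,"wy": 0,"wz": 0}
    - {"dx": -0.003,"dy": 0.024,"dz": 0,"wx": 0,"wy": 0,"wz": 0}
    - {"dx": -0.005,"dy": 0.045,"dz": 0,"wx": 0,"wy": 0,"wz": 0}
    - {"dx": -0.008,"dy": 0.069,"dz": 0,"wx": 0,"wy": 0,"wz": 0}
    - {"dx": -0.011,"dy": 0.094,"dz": 0,"wx": 0,"wy": 0,"wz": 0}
    - {"dx": -0.014,"dy": 0.12,"dz": 0,"wx": 0,"wy": 0,"wz": 0}
    - {"dx": -0.017,"dy": 0.146,"dz": 0,"wx": 0,"wy": 0,"wz": 0}
    - {"dx": -0.02,"dy": 0.172,"dz": 0,"wx": 0,"wy": 0,"wz": 0}
    - {"dx": -0.023,"dy": 0.198,"dz": 0,"wx": 0,"wy": 0,"wz": 0}
    - {"dx": -0.026,"dy": 0.224,"dz": 0,"wx": 0,"wy": 0,"wz": 0}
    - {"dx": -0.029,"dy": 0.25,"dz": 0,"wx": 0,"wy": 0,"wz": 0}
    - {"dx": -0.032,"dy": 0.276,"dz": 0,"wx": 0,"wy": 0,"wz": 0}
    - {"dx": -0.035,"dy": 0.302,"dz": 0,"wx": 0,"wy": 0,"wz": 0}
    - {"dx": -0.038,"dy": 0.328,"dz": 0,"wx": 0,"wy": 0,"wz": 0}
    - {"dx": -0.041,"dy": 0.352,"dz": 0,"wx": 0,"wy": 0,"wz": 0}
    - {"dx": -0.044,"dy": 0.373,"dz": 0,"wx": 0,"wy": 0,"wz": 0}
    - {"dx": -0.046,"dy": 0.39,"dz": 0,"wx": 0,"wy": 0,"wz": 0}
    - {"dx": -0.048,"dy": 0.401,"dz": 0,"wx": 0,"wy": 0,"wz": 0}
    - {"dx": -0.048,"dy": 0.406,"dz": 0,"wx": 0,"wy": 0,"wz": 0}
    - {"dx": -0.048,"dy": 0.406,"dz": 0,"wx": 0,"wy": 0,"wz": 0}

```text
time_s: 7.7
tcp_pos: [0.3999, -0.3376, 0.2372]
ee_rot: [[1.0, -0.001, -0.0], [-0.001, -1.0, 0.0], [-0.0, -0.0, -1.0]]
wrist_force: [-0.4, 0.0, -3.4]
gripper_width: 0.621
```

Run:
```python
from h import *
to([.400,-.338,.146])
snap('side','s5',(340,60,540,210),4)
```

```text
t 7.7 tcp [ 0.3999 -0.3376  0.2372] d [0.0001 0.0004 0.0912] w [-0.01  0.   -0.08] g 0.621 F [-0.4  0.  -3.4]
```

View pics/s5.png

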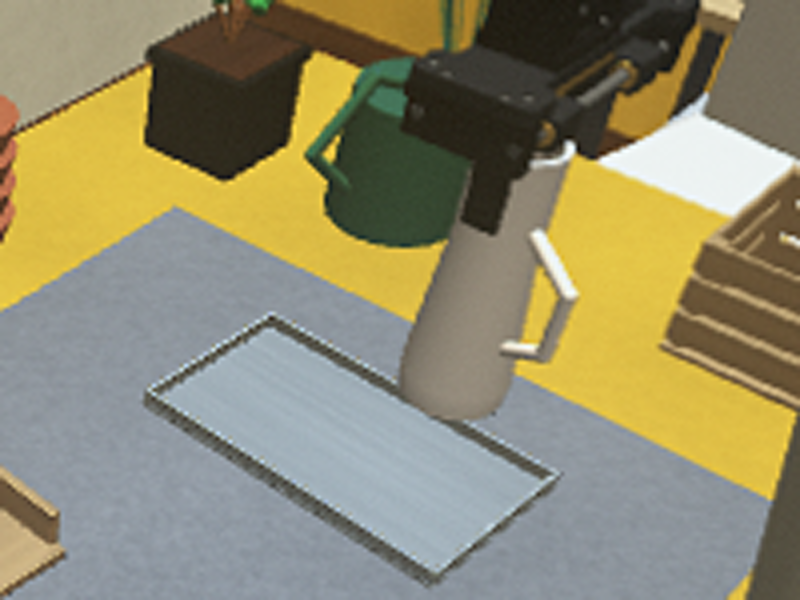

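Call:
drive_tool:
  deltas:
    - {"dx": 0,"dy": 0,"dz": 0.006,"wx": 0,"wy": 0,"wz": 0}
    - {"dx": 0,"dy": 0,"dz": 0.018,"wx": 0,"wy": 0,"wz": 0}
    - {"dx": 0,"dy": 0,"dz": 0.034,"wx": 0,"wy": 0,"wz": 0}
    - {"dx": 0,"dy": 0,"dz": 0.05,"wx": 0,"wy": 0,"wz": 0}
    - {"dx": 0,"dy": 0,"dz": 0.064,"wx": 0,"wy": 0,"wz": 0}
    - {"dx": 0,"dy": 0,"dz": 0.074,"wx": 0,"wy": 0,"wz": 0}
    - {"dx": 0,"dy": 0,"dz": 0.08,"wx": 0,"wy": 0,"wz": 0}
    - {"dx": 0,"dy": 0,"dz": 0.084,"wx": 0,"wy": 0,"wz": 0}
    - {"dx": 0,"dy": 0,"dz": 0.087,"wx": 0,"wy": 0,"wz": 0}
    - {"dx": 0,"dy": 0,"dz": 0.089,"wx": 0,"wy": 0,"wz": 0}
    - {"dx": 0,"dy": 0,"dz": 0.09,"wx": 0,"wy": 0,"wz": 0}
    - {"dx": 0,"dy": 0,"dz": 0.0905,"wx": 0,"wy": 0,"wz": 0}
    - {"dx": 0,"dy": 0,"dz": 0.0905,"wx": 0,"wy": 0,"wz": 0}

```text
time_s: 9.05
tcp_pos: [0.4002, -0.3371, 0.1472]
ee_rot: [[1.0, -0.0, 0.001], [-0.0, -1.0, -0.0], [0.001, 0.0, -1.0]]
wrist_force: [-0.5, 0.0, -2.4]
gripper_width: 0.618
```

Call:
drive_tool:
  deltas:
    - {"dx": 0,"dy": 0,"dz": 0.0005,"wx": 0,"wy": 0,"wz": 0}
    - {"dx": 0,"dy": 0,"dz": 0.001,"wx": 0,"wy": 0,"wz": 0}
    - {"dx": 0,"dy": 0,"dz": 0.0015,"wx": 0,"wy": 0,"wz": 0}
    - {"dx": 0,"dy": 0,"dz": 0.0015,"wx": 0,"wy": 0,"wz": 0}

```text
time_s: 9.45
tcp_pos: [0.4002, -0.3371, 0.1456]
ee_rot: [[1.0, -0.0, 0.0], [-0.0, -1.0, -0.0], [0.0, 0.0, -1.0]]
wrist_force: [-0.8, 0.2, -2.6]
gripper_width: 0.617
```

Call:
drive_tool:
  deltas:
    - {"dx": 0,"dy": 0,"dz": 0.0005,"wx": 0,"wy": 0,"wz": 0}
    - {"dx": 0,"dy": 0,"dz": 0.001,"wx": 0,"wy": 0,"wz": 0}
    - {"dx": 0,"dy": 0,"dz": 0.001,"wx": 0,"wy": 0,"wz": 0}

```text
time_s: 9.75
tcp_pos: [0.4003, -0.3372, 0.1455]
ee_rot: [[1.0, -0.0, 0.001], [-0.0, -1.0, -0.001], [0.001, 0.001, -1.0]]
wrist_force: [-2.0, 2.1, 4.7]
gripper_width: 0.617
```

Contact, with 4.7 N upward. Releasing and going up.

Call:
drive_tool:
  deltas:
    - {"dx": 0,"dy": 0,"dz": 0,"wx": 0,"wy": 0,"wz": 0}
    - {"dx": 0,"dy": 0,"dz": 0,"wx": 0,"wy": 0,"wz": 0}
    - {"dx": 0,"dy": 0,"dz": 0,"wx": 0,"wy": 0,"wz": 0}
    - {"dx": 0,"dy": 0,"dz": 0,"wx": 0,"wy": 0,"wz": 0}
    - {"dx": 0,"dy": 0,"dz": 0,"wx": 0,"wy": 0,"wz": 0}
    - {"dx": 0,"dy": 0,"dz": -0.01,"wx": 0,"wy": 0,"wz": 0}
    - {"dx": 0,"dy": 0,"dz": -0.03,"wx": 0,"wy": 0,"wz": 0}
    - {"dx": 0,"dy": 0,"dz": -0.06,"wx": 0,"wy": 0,"wz": 0}
    - {"dx": 0,"dy": 0,"dz": -0.085,"wx": 0,"wy": 0,"wz": 0}
    - {"dx": 0,"dy": 0,"dz": -0.095,"wx": 0,"wy": 0,"wz": 0}
    - {"dx": 0,"dy": 0,"dz": -0.095,"wx": 0,"wy": 0,"wz": 0}
  gripper: 1.0

```text
time_s: 10.85
tcp_pos: [0.4008, -0.3374, 0.2412]
ee_rot: [[1.0, -0.0, 0.004], [-0.0, -1.0, -0.002], [0.004, 0.002, -1.0]]
wrist_force: [0.1, 0.0, -0.1]
gripper_width: 1.003
```

Run:
```python
from h import *
to([.602,-.0255,.24])
snap('side','s6',(340,60,540,210),4)
```

```text
t 10.85 tcp [ 0.4008 -0.3374  0.2412] d [ 0.2011 -0.312   0.0015] w [ 0.09 -0.22 -0.02] g 1.003 F [ 0.1  0.  -0.1]
```

View pics/s6.png

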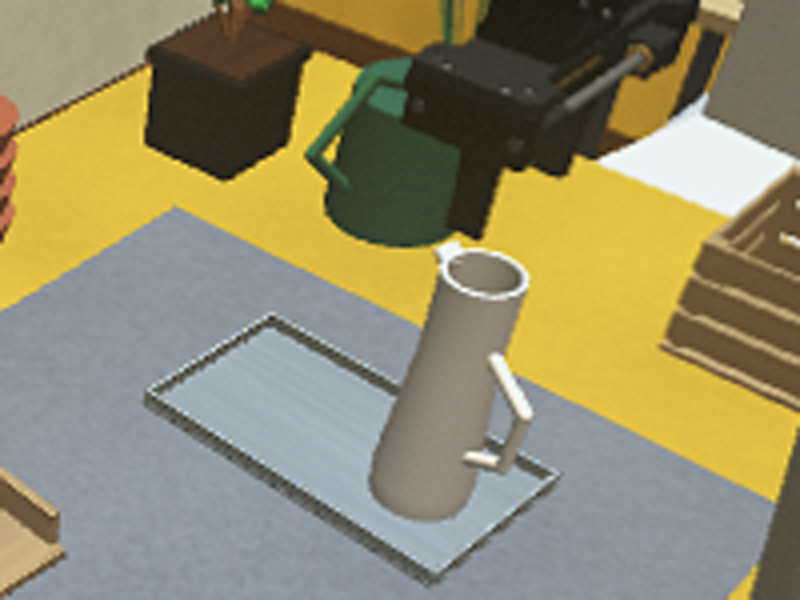

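The jug stands upright in the tray, foot near crop (420,500). On to the beaker.

Call:
drive_tool:
  deltas:
    - {"dx": 0.015,"dy": -0.024,"dz": 0,"wx": 0,"wy": -0.2,"wz": 0}
    - {"dx": 0.038,"dy": -0.058,"dz": 0,"wx": 0,"wy": -0.2,"wz": 0}
    - {"dx": 0.062,"dy": -0.096,"dz": 0,"wx": 0,"wy": -0.2,"wz": 0}
    - {"dx": 0.088,"dy": -0.136,"dz": 0,"wx": 0,"wy": -0.2,"wz": 0}
    - {"dx": 0.114,"dy": -0.176,"dz": 0,"wx": 0,"wy": -0.2,"wz": 0}
    - {"dx": 0.14,"dy": -0.216,"dz": 0,"wx": 0,"wy": -0.2,"wz": 0}
    - {"dx": 0.163,"dy": -0.252,"dz": 0,"wx": 0,"wy": -0.2,"wz": 0}
    - {"dx": 0.182,"dy": -0.282,"dz": 0,"wx": 0,"wy": -0.2,"wz": 0}
    - {"dx": 0.195,"dy": -0.302,"dz": 0,"wx": 0,"wy": -0.2,"wz": 0}
    - {"dx": 0.201,"dy": -0.312,"dz": 0.002,"wx": 0.1,"wy": -0.2,"wz": 0}
    - {"dx": 0.201,"dy": -0.312,"dz": 0.002,"wx": 0.1,"wy": -0.2,"wz": 0}
    - {"dx": 0.201,"dy": -0.312,"dz": 0.002,"wx": 0.1,"wy": -0.2,"wz": 0}

```text
time_s: 12.1
tcp_pos: [0.6004, -0.0261, 0.237]
ee_rot: [[1.0, -0.001, -0.005], [-0.001, -1.0, 0.001], [-0.005, -0.001, -1.0]]
wrist_force: [0.7, -0.4, 0.9]
gripper_width: 1.002
```

Run:
```python
from h import *
to([.602,-.0255,.113])
snap('side','s7',(200,60,400,210),4)
```

```text
t 12.1 tcp [ 0.6004 -0.0261  0.237 ] d [ 0.0021 -0.0004  0.124 ] w [-0.08  0.27 -0.08] g 1.002 F [ 0.7 -0.4  0.9]
```

View pics/s7.png

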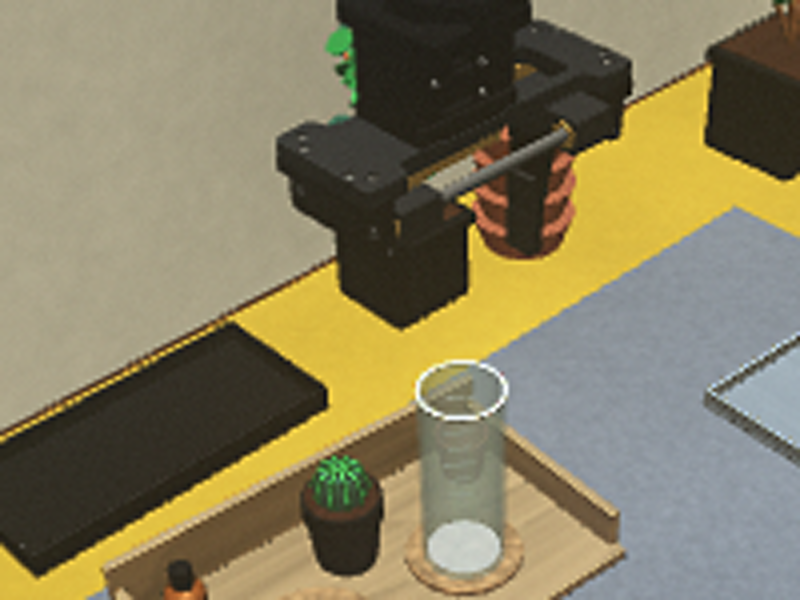

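Call:
drive_tool:
  deltas:
    - {"dx": 0.001,"dy": 0,"dz": 0.015,"wx": 0,"wy": 0.2,"wz": 0}
    - {"dx": 0.001,"dy": 0,"dz": 0.04,"wx": 0,"wy": 0.2,"wz": 0}
    - {"dx": 0.001,"dy": 0,"dz": 0.068,"wx": 0,"wy": 0.2,"wz": 0}
    - {"dx": 0.001,"dy": 0,"dz": 0.094,"wx": 0,"wy": 0.2,"wz": 0}
    - {"dx": 0.001,"dy": 0,"dz": 0.112,"wx": 0,"wy": 0.2,"wz": 0}
    - {"dx": 0.001,"dy": 0,"dz": 0.12,"wx": 0,"wy": 0.2,"wz": 0}
    - {"dx": 0.001,"dy": 0,"dz": 0.124,"wx": 0,"wy": 0.2,"wz": 0}
    - {"dx": 0.001,"dy": 0,"dz": 0.124,"wx": 0,"wy": 0.2,"wz": 0}
    - {"dx": 0.001,"dy": 0,"dz": 0.124,"wx": 0,"wy": 0.2,"wz": 0}

```text
time_s: 13.05
tcp_pos: [0.6025, -0.0251, 0.1148]
ee_rot: [[1.0, -0.001, 0.003], [-0.001, -1.0, 0.002], [0.003, -0.002, -1.0]]
wrist_force: [0.2, 0.7, 0.2]
gripper_width: 1.001
```

Run:
```python
from h import *
to([.602,-.0255,.113])
snap('side','s8',(200,60,400,210),4)
```

```text
t 13.05 tcp [ 0.6025 -0.0251  0.1148] d [-0.0005  0.0004  0.0018] w [-0.11 -0.14 -0.03] g 1.001 F [0.2 0.7 0.2]
```

View pics/s8.png

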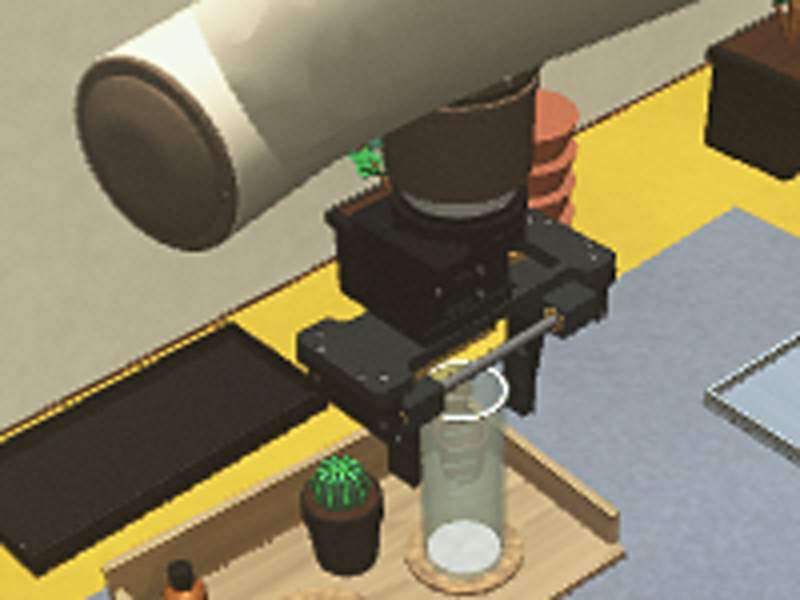

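The fingers straddle the beaker, with tips at crop (405,480) and (525,410). Closing.

Call:
drive_tool:
  deltas:
    - {"dx": 0,"dy": 0,"dz": 0,"wx": 0,"wy": 0,"wz": 0}
    - {"dx": 0,"dy": 0,"dz": 0,"wx": 0,"wy": 0,"wz": 0}
    - {"dx": 0,"dy": 0,"dz": 0,"wx": 0,"wy": 0,"wz": 0}
    - {"dx": 0,"dy": 0,"dz": 0,"wx": 0,"wy": 0,"wz": 0}
    - {"dx": 0,"dy": 0,"dz": 0,"wx": 0,"wy": 0,"wz": 0}
    - {"dx": 0,"dy": 0,"dz": 0,"wx": 0,"wy": 0,"wz": 0}
    - {"dx": 0,"dy": 0,"dz": 0,"wx": 0,"wy": 0,"wz": 0}
    - {"dx": 0,"dy": 0,"dz": 0,"wx": 0,"wy": 0,"wz": 0}
  gripper: 0.0

```text
time_s: 13.9
tcp_pos: [0.6018, -0.0249, 0.1136]
ee_rot: [[1.0, -0.0, 0.0], [-0.0, -1.0, 0.002], [0.0, -0.002, -1.0]]
wrist_force: [-0.2, -0.4, -0.7]
gripper_width: 0.649
```

Call:
drive_tool:
  deltas:
    - {"dx": 0,"dy": 0,"dz": -0.003,"wx": 0,"wy": 0,"wz": 0}
    - {"dx": 0,"dy": 0,"dz": -0.01,"wx": 0,"wy": 0,"wz": 0}
    - {"dx": 0,"dy": 0,"dz": -0.022,"wx": 0,"wy": 0,"wz": 0}
    - {"dx": 0,"dy": 0,"dz": -0.037,"wx": 0,"wy": 0,"wz": 0}
    - {"dx": 0,"dy": 0,"dz": -0.053,"wx": 0,"wy": 0,"wz": 0}
    - {"dx": 0,"dy": 0,"dz": -0.068,"wx": 0,"wy": 0,"wz": 0}
    - {"dx": -0.001,"dy": 0.006,"dz": -0.077,"wx": 0,"wy": 0,"wz": 0}
    - {"dx": -0.003,"dy": 0.018,"dz": -0.08,"wx": 0,"wy": 0,"wz": 0}
    - {"dx": -0.007,"dy": 0.037,"dz": -0.08,"wx": 0,"wy": 0,"wz": 0}
    - {"dx": -0.011,"dy": 0.062,"dz": -0.08,"wx": 0,"wy": 0,"wz": 0}
    - {"dx": -0.016,"dy": 0.09,"dz": -0.08,"wx": 0,"wy": 0,"wz": 0}
    - {"dx": -0.021,"dy": 0.12,"dz": -0.08,"wx": 0,"wy": 0,"wz": 0}
    - {"dx": -0.027,"dy": 0.15,"dz": -0.08,"wx": 0,"wy": 0,"wz": 0}
    - {"dx": -0.032,"dy": 0.18,"dz": -0.08,"wx": 0,"wy": 0,"wz": 0}
    - {"dx": -0.037,"dy": 0.21,"dz": -0.08,"wx": 0,"wy": 0,"wz": 0}
    - {"dx": -0.043,"dy": 0.24,"dz": -0.08,"wx": 0,"wy": 0,"wz": 0}
    - {"dx": -0.048,"dy": 0.268,"dz": -0.08,"wx": 0,"wy": 0,"wz": 0}
    - {"dx": -0.052,"dy": 0.292,"dz": -0.08,"wx": 0,"wy": 0,"wz": 0}
    - {"dx": -0.055,"dy": 0.31,"dz": -0.08,"wx": 0,"wy": 0,"wz": 0}
    - {"dx": -0.057,"dy": 0.32,"dz": -0.08,"wx": 0,"wy": 0,"wz": 0}

```text
time_s: 15.9
tcp_pos: [0.5436, -0.3468, 0.1924]
ee_rot: [[1.0, -0.002, -0.001], [-0.002, -1.0, 0.002], [-0.001, -0.002, -1.0]]
wrist_force: [-0.1, -0.5, -1.1]
gripper_width: 0.65
```

Run:
```python
from h import *
to([.545,-.345,.1016])
snap('side','s9',(340,60,540,210),4)
```

```text
t 15.9 tcp [ 0.5436 -0.3468  0.1924] d [ 0.0015 -0.0016  0.0908] w [-0.12  0.05 -0.13] g 0.65 F [-0.1 -0.5 -1.1]
```

View pics/s9.png

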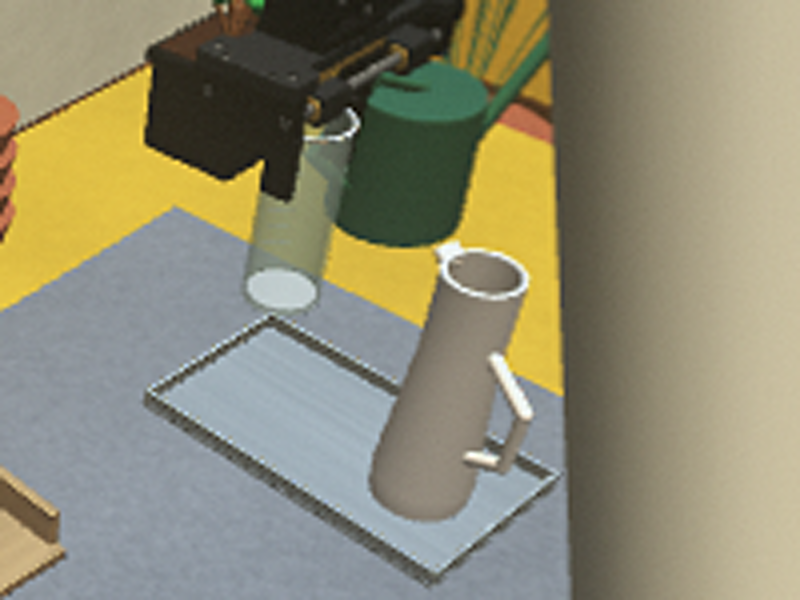

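Call:
drive_tool:
  deltas:
    - {"dx": 0.001,"dy": 0,"dz": 0.006,"wx": 0,"wy": 0,"wz": 0}
    - {"dx": 0.001,"dy": 0,"dz": 0.018,"wx": 0,"wy": 0,"wz": 0}
    - {"dx": 0.001,"dy": 0,"dz": 0.034,"wx": 0,"wy": 0,"wz": 0}
    - {"dx": 0.001,"dy": 0,"dz": 0.05,"wx": 0,"wy": 0,"wz": 0}
    - {"dx": 0.001,"dy": 0,"dz": 0.064,"wx": 0,"wy": 0,"wz": 0}
    - {"dx": 0.001,"dy": 0,"dz": 0.074,"wx": 0,"wy": 0,"wz": 0}
    - {"dx": 0.001,"dy": 0,"dz": 0.08,"wx": 0,"wy": 0,"wz": 0}
    - {"dx": 0.001,"dy": 0,"dz": 0.085,"wx": 0,"wy": 0,"wz": 0}
    - {"dx": 0.001,"dy": 0,"dz": 0.088,"wx": 0,"wy": 0,"wz": 0}
    - {"dx": 0.001,"dy": 0,"dz": 0.09,"wx": 0,"wy": 0,"wz": 0}
    - {"dx": 0.001,"dy": 0,"dz": 0.091,"wx": 0,"wy": 0,"wz": 0}
    - {"dx": 0.001,"dy": 0,"dz": 0.0915,"wx": 0,"wy": 0,"wz": 0}
    - {"dx": 0.001,"dy": 0,"dz": 0.0915,"wx": 0,"wy": 0,"wz": 0}

```text
time_s: 17.25
tcp_pos: [0.5458, -0.345, 0.1018]
ee_rot: [[1.0, -0.0, 0.001], [-0.0, -1.0, 0.002], [0.001, -0.002, -1.0]]
wrist_force: [0.2, -1.0, -1.7]
gripper_width: 0.646
```

Call:
drive_tool:
  deltas:
    - {"dx": 0,"dy": 0,"dz": 0.0005,"wx": 0,"wy": 0,"wz": 0}
    - {"dx": 0,"dy": 0,"dz": 0.001,"wx": 0,"wy": 0,"wz": 0}
    - {"dx": 0,"dy": 0,"dz": 0.001,"wx": 0,"wy": 0,"wz": 0}

```text
time_s: 17.55
tcp_pos: [0.5461, -0.3451, 0.1015]
ee_rot: [[1.0, -0.0, 0.001], [-0.0, -1.0, 0.001], [0.001, -0.001, -1.0]]
wrist_force: [-1.4, 0.9, 3.7]
gripper_width: 0.65
```

Contact. Releasing and going up.

Call:
drive_tool:
  deltas:
    - {"dx": 0,"dy": 0,"dz": 0,"wx": 0,"wy": 0,"wz": 0}
    - {"dx": 0,"dy": 0,"dz": 0,"wx": 0,"wy": 0,"wz": 0}
    - {"dx": 0,"dy": 0,"dz": 0,"wx": 0,"wy": 0,"wz": 0}
    - {"dx": 0,"dy": 0,"dz": 0,"wx": 0,"wy": 0,"wz": 0}
    - {"dx": 0,"dy": 0,"dz": 0,"wx": 0,"wy": 0,"wz": 0}
    - {"dx": 0,"dy": 0,"dz": -0.01,"wx": 0,"wy": 0,"wz": 0}
    - {"dx": 0,"dy": 0,"dz": -0.03,"wx": 0,"wy": 0,"wz": 0}
    - {"dx": 0,"dy": 0,"dz": -0.06,"wx": 0,"wy": 0,"wz": 0}
    - {"dx": 0,"dy": 0,"dz": -0.09,"wx": 0,"wy": 0,"wz": 0}
    - {"dx": 0,"dy": 0,"dz": -0.115,"wx": 0,"wy": 0,"wz": 0}
    - {"dx": 0.012,"dy": -0.03,"dz": -0.12,"wx": 0,"wy": 0,"wz": 0}
    - {"dx": 0.025,"dy": -0.07,"dz": -0.12,"wx": 0,"wy": 0,"wz": 0}
    - {"dx": 0.037,"dy": -0.11,"dz": -0.12,"wx": 0,"wy": 0,"wz": 0}
    - {"dx": 0.05,"dy": -0.15,"dz": -0.12,"wx": 0,"wy": 0,"wz": 0}
    - {"dx": 0.06,"dy": -0.18,"dz": -0.12,"wx": 0,"wy": 0,"wz": 0}
    - {"dx": 0.065,"dy": -0.195,"dz": -0.12,"wx": 0,"wy": 0,"wz": 0}
    - {"dx": 0.065,"dy": -0.195,"dz": -0.12,"wx": 0,"wy": 0,"wz": 0}
  gripper: 1.0

```text
time_s: 19.25
tcp_pos: [0.6114, -0.1484, 0.2214]
ee_rot: [[1.0, 0.002, 0.001], [0.002, -1.0, 0.002], [0.001, -0.002, -1.0]]
wrist_force: [-0.5, -0.5, -0.6]
gripper_width: 0.997
```

Run:
```python
from h import *
to([.661,.030,.2])
snap('side','s10')
snap('top','t10',(235,120,395,230),5)
```

```text
t 19.25 tcp [ 0.6114 -0.1484  0.2214] d [ 0.05   -0.1782  0.0218] w [-0.1  -0.06  0.14] g 0.997 F [-0.5 -0.5 -0.6]
```

View pics/s10.png

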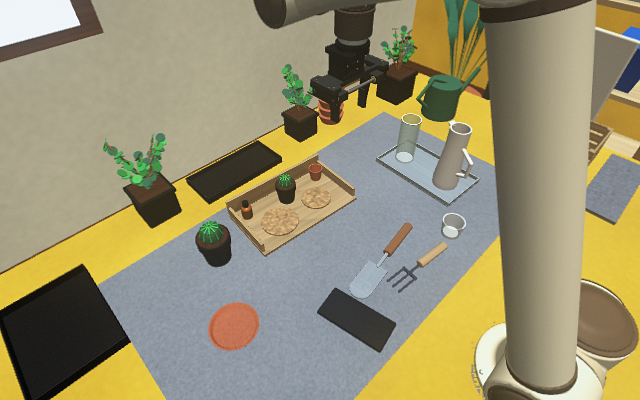

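View pics/t10.png

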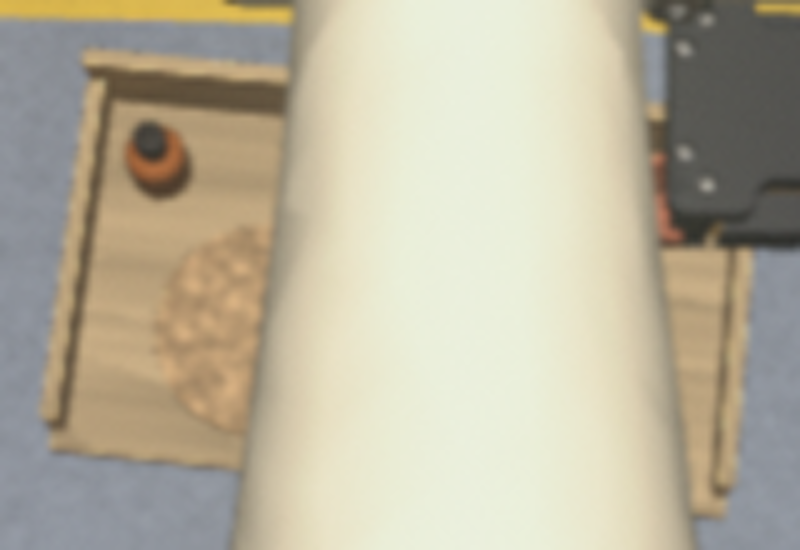

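Run:
```python
from h import *
crop('s10_raw','s10c',(220,155,370,255),5)
```

```text
(no output)
```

View pics/s10c.png

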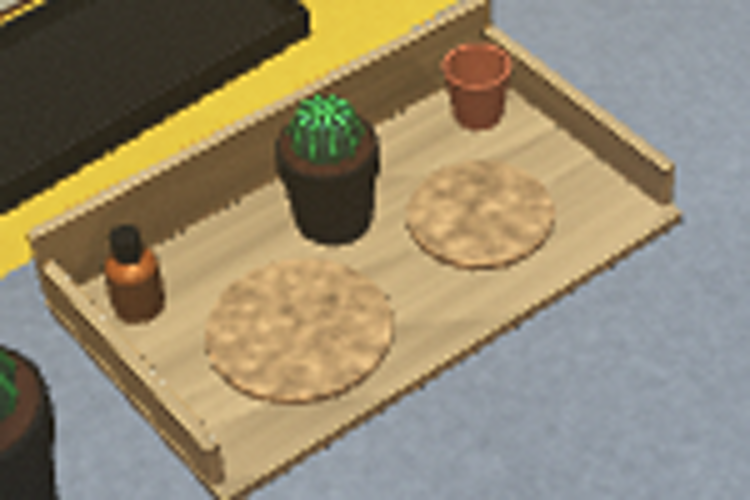

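Run:
```python
from h import *
def T(*pts): return [(220+(a+.5)/5-.5,155+(b+.5)/5-.5) for a,b in pts]
print(onz('side',T((300,328)),.016),onz('side',T((480,213)),.016))
print('foot',onz('side',T((334,215)),.01),onz('side',T((276,157),(379,157),(327,153)),.065))
for p in [(.661,.030)]:
  for z,d in ((.065,.027),(.01,.021)):
    a=np.linspace(0,6.28,73);e=proj('side',np.c_[p[0]+d*np.cos(a),p[1]+d*np.sin(a),0*a+z])
    print(z,((e-[220,155])*5+2).min(0),((e-[220,155])*5+2).max(0))
```

```text
[[0.60729104 0.09648647 0.016     ]] [[ 0.60286316 -0.02584254  0.016     ]]
foot [[0.66174401 0.02792585 0.01      ]] [[0.67094088 0.0546298  0.065     ]
 [0.63344647 0.01642769 0.065     ]
 [0.6546768  0.03374476 0.065     ]]
0.065 [272.88950279 109.02997502] [376.30040141 179.62077625]
0.01 [293.28286513 190.50686746] [370.62458892 245.49160555]
```

Call:
drive_tool:
  deltas:
    - {"dx": 0.008,"dy": -0.025,"dz": 0.005,"wx": 0,"wy": 0,"wz": 0}
    - {"dx": 0.018,"dy": -0.06,"dz": 0.01,"wx": 0,"wy": 0,"wz": 0}
    - {"dx": 0.03,"dy": -0.1,"dz": 0.015,"wx": 0,"wy": 0,"wz": 0}
    - {"dx": 0.04,"dy": -0.14,"dz": 0.018,"wx": 0,"wy": 0,"wz": 0}
    - {"dx": 0.046,"dy": -0.165,"dz": 0.021,"wx": 0,"wy": 0,"wz": 0}
    - {"dx": 0.049,"dy": -0.177,"dz": 0.021,"wx": 0,"wy": 0,"wz": 0}
    - {"dx": 0.049,"dy": -0.177,"dz": 0.021,"wx": 0,"wy": 0,"wz": 0}
    - {"dx": 0.049,"dy": -0.177,"dz": 0.021,"wx": 0,"wy": 0,"wz": 0}
    - {"dx": 0.049,"dy": -0.177,"dz": 0.021,"wx": 0,"wy": 0,"wz": 0}

```text
time_s: 20.25
tcp_pos: [0.6596, 0.0251, 0.2005]
ee_rot: [[1.0, -0.002, 0.0], [-0.002, -1.0, 0.002], [0.0, -0.002, -1.0]]
wrist_force: [0.1, -0.0, 0.4]
gripper_width: 0.998
```

Run:
```python
from h import *
to([.660,.029,.038])
```

```text
t 20.25 tcp [0.6596 0.0251 0.2005] d [ 0.0003 -0.0036  0.1625] w [-0.09 -0.03 -0.14] g 0.998 F [ 0.1 -0.   0.4]
```

Call:
drive_tool:
  deltas:
    - {"dx": 0,"dy": -0.003,"dz": 0.015,"wx": 0,"wy": 0,"wz": 0}
    - {"dx": 0,"dy": -0.003,"dz": 0.04,"wx": 0,"wy": 0,"wz": 0}
    - {"dx": 0,"dy": -0.003,"dz": 0.07,"wx": 0,"wy": 0,"wz": 0}
    - {"dx": 0,"dy": -0.003,"dz": 0.1,"wx": 0,"wy": 0,"wz": 0}
    - {"dx": 0,"dy": -0.003,"dz": 0.1,"wx": 0,"wy": 0,"wz": 0}
    - {"dx": 0,"dy": -0.003,"dz": 0.1,"wx": 0,"wy": 0,"wz": 0}

```text
time_s: 20.85
tcp_pos: [0.6602, 0.029, 0.1008]
ee_rot: [[1.0, -0.001, 0.0], [-0.001, -1.0, 0.001], [0.0, -0.001, -1.0]]
wrist_force: [0.3, -0.6, 0.5]
gripper_width: 1.0
```

Run:
```python
from h import *
to([.660,.029,.038])
snap('side','s11',(200,80,400,230),4)
```

```text
t 20.85 tcp [0.6602 0.029  0.1008] d [-0.0002  0.      0.0628] w [-0.05 -0.03 -0.07] g 1.0 F [ 0.3 -0.6  0.5]
```

View pics/s11.png

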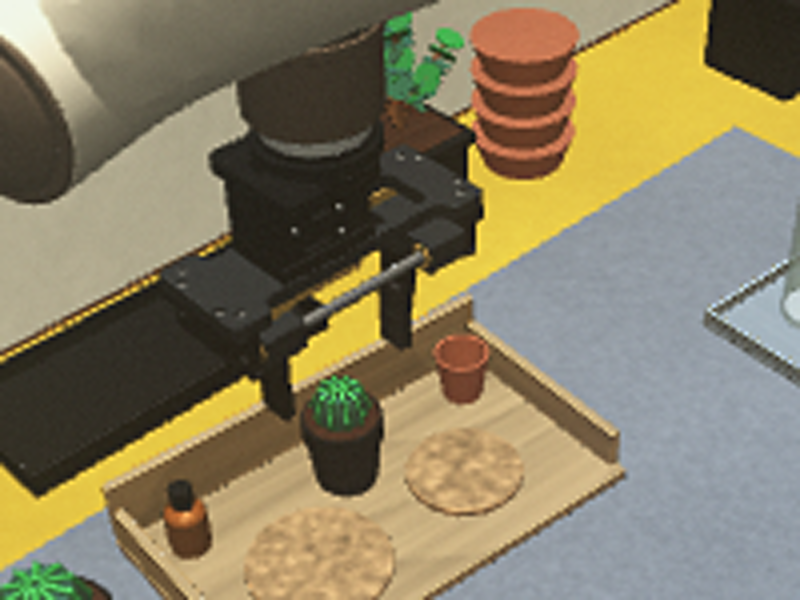

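Both fingers are centred either side of the cactus, with tips at crop (287,415) and (396,345), and clear of the dropper and clay pot. Descending and closing.

Call:
drive_tool:
  deltas:
    - {"dx": 0,"dy": 0,"dz": 0.012,"wx": 0,"wy": 0,"wz": 0}
    - {"dx": 0,"dy": 0,"dz": 0.03,"wx": 0,"wy": 0,"wz": 0}
    - {"dx": 0,"dy": 0,"dz": 0.047,"wx": 0,"wy": 0,"wz": 0}
    - {"dx": 0,"dy": 0,"dz": 0.058,"wx": 0,"wy": 0,"wz": 0}
    - {"dx": 0,"dy": 0,"dz": 0.062,"wx": 0,"wy": 0,"wz": 0}
    - {"dx": 0,"dy": 0,"dz": 0.062,"wx": 0,"wy": 0,"wz": 0}
    - {"dx": 0,"dy": 0,"dz": 0.062,"wx": 0,"wy": 0,"wz": 0}

```text
time_s: 21.6
tcp_pos: [0.6606, 0.0303, 0.0391]
ee_rot: [[1.0, -0.0, 0.002], [-0.0, -1.0, 0.002], [0.002, -0.002, -1.0]]
wrist_force: [0.3, -0.1, -0.0]
gripper_width: 1.001
```

Call:
drive_tool:
  deltas:
    - {"dx": 0,"dy": 0,"dz": 0,"wx": 0,"wy": 0,"wz": 0}
    - {"dx": 0,"dy": 0,"dz": 0,"wx": 0,"wy": 0,"wz": 0}
    - {"dx": 0,"dy": 0,"dz": 0,"wx": 0,"wy": 0,"wz": 0}
    - {"dx": 0,"dy": 0,"dz": 0,"wx": 0,"wy": 0,"wz": 0}
    - {"dx": 0,"dy": 0,"dz": 0,"wx": 0,"wy": 0,"wz": 0}
    - {"dx": 0,"dy": 0,"dz": 0,"wx": 0,"wy": 0,"wz": 0}
    - {"dx": 0,"dy": 0,"dz": 0,"wx": 0,"wy": 0,"wz": 0}
    - {"dx": 0,"dy": 0,"dz": 0,"wx": 0,"wy": 0,"wz": 0}
  gripper: 0.0

```text
time_s: 22.4
tcp_pos: [0.6599, 0.0301, 0.0383]
ee_rot: [[1.0, -0.0, 0.0], [-0.0, -1.0, 0.002], [0.0, -0.002, -1.0]]
wrist_force: [-0.4, 0.1, 0.9]
gripper_width: 0.604
```

Call:
drive_tool:
  deltas:
    - {"dx": 0,"dy": 0,"dz": -0.003,"wx": 0,"wy": 0,"wz": 0}
    - {"dx": 0,"dy": 0,"dz": -0.01,"wx": 0,"wy": 0,"wz": 0}
    - {"dx": 0,"dy": 0,"dz": -0.022,"wx": 0,"wy": 0,"wz": 0}
    - {"dx": 0,"dy": 0,"dz": -0.038,"wx": 0,"wy": 0,"wz": 0}
    - {"dx": 0,"dy": 0,"dz": -0.056,"wx": 0,"wy": 0,"wz": 0}
    - {"dx": 0,"dy": 0,"dz": -0.074,"wx": 0,"wy": 0,"wz": 0}
    - {"dx": -0.004,"dy": 0,"dz": -0.086,"wx": 0,"wy": 0,"wz": 0}
    - {"dx": -0.012,"dy": 0,"dz": -0.09,"wx": 0,"wy": 0,"wz": 0}
    - {"dx": -0.025,"dy": 0,"dz": -0.09,"wx": 0,"wy": 0,"wz": 0}
    - {"dx": -0.042,"dy": -0.002,"dz": -0.09,"wx": 0,"wy": 0,"wz": 0}
    - {"dx": -0.06,"dy": -0.008,"dz": -0.09,"wx": 0,"wy": 0,"wz": 0}
    - {"dx": -0.078,"dy": -0.018,"dz": -0.09,"wx": 0,"wy": 0,"wz": 0}
    - {"dx": -0.094,"dy": -0.032,"dz": -0.09,"wx": 0,"wy": 0,"wz": 0}
    - {"dx": -0.108,"dy": -0.05,"dz": -0.09,"wx": 0,"wy": 0,"wz": 0}
    - {"dx": -0.12,"dy": -0.07,"dz": -0.09,"wx": 0,"wy": 0,"wz": 0}
    - {"dx": -0.13,"dy": -0.09,"dz": -0.09,"wx": 0,"wy": 0,"wz": 0}
    - {"dx": -0.138,"dy": -0.108,"dz": -0.09,"wx": 0,"wy": 0,"wz": 0}
    - {"dx": -0.144,"dy": -0.12,"dz": -0.09,"wx": 0,"wy": 0,"wz": 0}
    - {"dx": -0.147,"dy": -0.127,"dz": -0.09,"wx": 0,"wy": 0,"wz": 0}
    - {"dx": -0.148,"dy": -0.13,"dz": -0.09,"wx": 0,"wy": 0,"wz": 0}

```text
time_s: 24.4
tcp_pos: [0.5114, 0.1603, 0.1283]
ee_rot: [[1.0, 0.0, -0.0], [0.0, -1.0, 0.002], [-0.0, -0.002, -1.0]]
wrist_force: [-0.1, -0.3, -0.4]
gripper_width: 0.605
```

Run:
```python
from h import *
to([.4586,.343,.128])
snap('side','s12')
im=cv2.imread('pics/s12_raw.png');hsv=cv2.cvtColor(im,cv2.COLOR_BGR2HSV)
m=cv2.inRange(hsv,(0,120,80),(12,255,255));m[:280]=0;m[:,300:]=0
cn=max(cv2.findContours(m,0,cv2.CHAIN_APPROX_NONE)[0],key=len);e=cv2.fitEllipse(cn);print(e,onz('side',[e[0]],.013))
a=np.linspace(0,6.28,73)
for n in('side','top'):
  q=proj(n,np.c_[.4586+.052*np.cos(a),.3434+.052*np.sin(a),0*a+.014]);print(n,q.min(0),q.max(0))
x,y,w,h=cv2.boundingRect(cn);print(x,y,x+w,y+h)
```

```text
t 24.4 tcp [0.5114 0.1603 0.1283] d [-0.0528 -0.1827  0.0006] w [-0.09  0.    0.01] g 0.605 F [-0.1 -0.3 -0.4]
((233.30274963378906, 326.0267028808594), (43.78432083129883, 52.07084655761719), 54.785648345947266) [[0.45611265 0.34363759 0.013     ]]
side [206.43490391 301.51536445] [258.43170965 350.61886132]
top [147.5568323  227.12299966] [194.5168257  274.89391343]
209 303 259 350
```

View pics/s12.png

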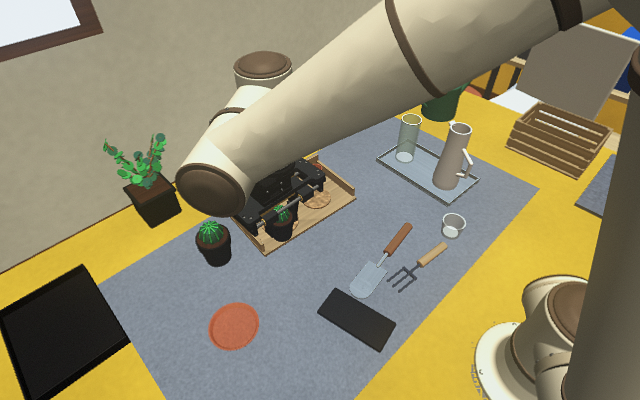

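Call:
drive_tool:
  deltas:
    - {"dx": -0.002,"dy": -0.006,"dz": 0,"wx": 0,"wy": 0,"wz": 0}
    - {"dx": -0.006,"dy": -0.018,"dz": 0,"wx": 0,"wy": 0,"wz": 0}
    - {"dx": -0.011,"dy": -0.036,"dz": 0,"wx": 0,"wy": 0,"wz": 0}
    - {"dx": -0.017,"dy": -0.058,"dz": 0,"wx": 0,"wy": 0,"wz": 0}
    - {"dx": -0.024,"dy": -0.082,"dz": 0,"wx": 0,"wy": 0,"wz": 0}
    - {"dx": -0.031,"dy": -0.106,"dz": 0,"wx": 0,"wy": 0,"wz": 0}
    - {"dx": -0.038,"dy": -0.13,"dz": 0,"wx": 0,"wy": 0,"wz": 0}
    - {"dx": -0.045,"dy": -0.152,"dz": 0,"wx": 0,"wy": 0,"wz": 0}
    - {"dx": -0.05,"dy": -0.169,"dz": 0,"wx": 0,"wy": 0,"wz": 0}
    - {"dx": -0.053,"dy": -0.179,"dz": 0,"wx": 0,"wy": 0,"wz": 0}
    - {"dx": -0.054,"dy": -0.183,"dz": 0,"wx": 0,"wy": 0,"wz": 0}
    - {"dx": -0.054,"dy": -0.183,"dz": 0,"wx": 0,"wy": 0,"wz": 0}
    - {"dx": -0.054,"dy": -0.183,"dz": 0.01,"wx": 0,"wy": 0,"wz": 0}
    - {"dx": -0.054,"dy": -0.183,"dz": 0.025,"wx": 0,"wy": 0,"wz": 0}
    - {"dx": -0.054,"dy": -0.183,"dz": 0.042,"wx": 0,"wy": 0,"wz": 0}
    - {"dx": -0.054,"dy": -0.183,"dz": 0.055,"wx": 0,"wy": 0,"wz": 0}
    - {"dx": -0.054,"dy": -0.183,"dz": 0.06,"wx": 0,"wy": 0,"wz": 0}
    - {"dx": -0.054,"dy": -0.183,"dz": 0.06,"wx": 0,"wy": 0,"wz": 0}

```text
time_s: 26.25
tcp_pos: [0.4578, 0.3424, 0.0677]
ee_rot: [[1.0, -0.001, -0.001], [-0.001, -1.0, 0.0], [-0.001, -0.0, -1.0]]
wrist_force: [0.1, -0.1, -1.2]
gripper_width: 0.602
```

Run:
```python
from h import *
to([.4575,.343,.0335])
snap('side','s13',(150,220,330,355),4)
```

```text
t 26.25 tcp [0.4578 0.3424 0.0677] d [-0.0003 -0.0006  0.0342] w [-0.    0.05 -0.06] g 0.602 F [ 0.1 -0.1 -1.2]
```

View pics/s13.png

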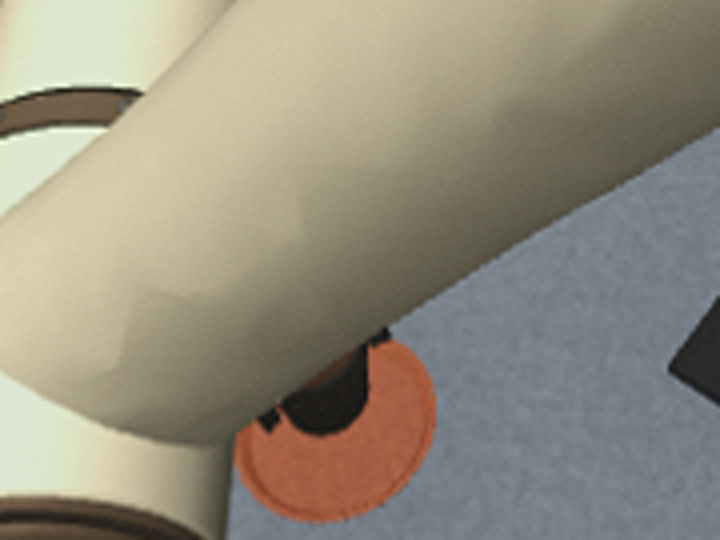

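Call:
drive_tool:
  deltas:
    - {"dx": 0,"dy": 0,"dz": 0.008,"wx": 0,"wy": 0,"wz": 0}
    - {"dx": 0,"dy": 0,"dz": 0.017,"wx": 0,"wy": 0,"wz": 0}
    - {"dx": 0,"dy": 0,"dz": 0.024,"wx": 0,"wy": 0,"wz": 0}
    - {"dx": 0,"dy": 0,"dz": 0.029,"wx": 0,"wy": 0,"wz": 0}
    - {"dx": 0,"dy": 0,"dz": 0.0315,"wx": 0,"wy": 0,"wz": 0}
    - {"dx": 0,"dy": 0,"dz": 0.033,"wx": 0,"wy": 0,"wz": 0}
    - {"dx": 0,"dy": 0,"dz": 0.0335,"wx": 0,"wy": 0,"wz": 0}
    - {"dx": 0,"dy": 0,"dz": 0.0335,"wx": 0,"wy": 0,"wz": 0}

```text
time_s: 27.1
tcp_pos: [0.4581, 0.3434, 0.0353]
ee_rot: [[1.0, -0.0, 0.001], [-0.0, -1.0, 0.002], [0.001, -0.002, -1.0]]
wrist_force: [-0.4, 1.0, -1.3]
gripper_width: 0.603
```

Call:
drive_tool:
  deltas:
    - {"dx": 0,"dy": 0,"dz": 0.0005,"wx": 0,"wy": 0,"wz": 0}
    - {"dx": 0,"dy": 0,"dz": 0.001,"wx": 0,"wy": 0,"wz": 0}
    - {"dx": 0,"dy": 0,"dz": 0.001,"wx": 0,"wy": 0,"wz": 0}

```text
time_s: 27.4
tcp_pos: [0.458, 0.3433, 0.0342]
ee_rot: [[1.0, -0.0, 0.0], [-0.0, -1.0, 0.002], [0.0, -0.002, -1.0]]
wrist_force: [1.1, 0.7, -0.9]
gripper_width: 0.605
```

Call:
drive_tool:
  deltas:
    - {"dx": 0,"dy": 0,"dz": 0.0005,"wx": 0,"wy": 0,"wz": 0}
    - {"dx": 0,"dy": 0,"dz": 0.001,"wx": 0,"wy": 0,"wz": 0}
    - {"dx": 0,"dy": 0,"dz": 0.001,"wx": 0,"wy": 0,"wz": 0}

```text
time_s: 27.7
tcp_pos: [0.458, 0.3433, 0.0332]
ee_rot: [[1.0, -0.0, 0.0], [-0.0, -1.0, 0.002], [0.0, -0.002, -1.0]]
wrist_force: [-0.3, 1.3, -0.6]
gripper_width: 0.606
```

Call:
drive_tool:
  deltas:
    - {"dx": 0,"dy": 0,"dz": 0.0005,"wx": 0,"wy": 0,"wz": 0}
    - {"dx": 0,"dy": 0,"dz": 0.001,"wx": 0,"wy": 0,"wz": 0}
    - {"dx": 0,"dy": 0,"dz": 0.001,"wx": 0,"wy": 0,"wz": 0}

```text
time_s: 28.0
tcp_pos: [0.4581, 0.3433, 0.0332]
ee_rot: [[1.0, 0.0, 0.001], [0.0, -1.0, 0.002], [0.001, -0.002, -1.0]]
wrist_force: [-1.4, -0.3, 5.7]
gripper_width: 0.611
```

Call:
drive_tool:
  deltas:
    - {"dx": 0,"dy": 0,"dz": 0,"wx": 0,"wy": 0,"wz": 0}
    - {"dx": 0,"dy": 0,"dz": 0,"wx": 0,"wy": 0,"wz": 0}
    - {"dx": 0,"dy": 0,"dz": 0,"wx": 0,"wy": 0,"wz": 0}
    - {"dx": 0,"dy": 0,"dz": 0,"wx": 0,"wy": 0,"wz": 0}
    - {"dx": 0,"dy": 0,"dz": 0,"wx": 0,"wy": 0,"wz": 0}
    - {"dx": 0,"dy": 0,"dz": -0.01,"wx": 0,"wy": 0,"wz": 0}
    - {"dx": 0,"dy": 0,"dz": -0.03,"wx": 0,"wy": 0,"wz": 0}
    - {"dx": 0,"dy": 0,"dz": -0.06,"wx": 0,"wy": 0,"wz": 0}
    - {"dx": 0,"dy": 0,"dz": -0.1,"wx": 0,"wy": 0,"wz": 0}
    - {"dx": 0,"dy": 0,"dz": -0.14,"wx": 0,"wy": 0,"wz": 0}
    - {"dx": 0,"dy": 0.02,"dz": -0.18,"wx": 0,"wy": 0,"wz": 0}
    - {"dx": 0,"dy": 0.05,"dz": -0.2,"wx": 0,"wy": 0,"wz": 0}
    - {"dx": 0,"dy": 0.09,"dz": -0.21,"wx": 0,"wy": 0,"wz": 0}
    - {"dx": 0,"dy": 0.13,"dz": -0.215,"wx": 0,"wy": 0,"wz": 0}
    - {"dx": 0,"dy": 0.17,"dz": -0.215,"wx": 0,"wy": 0,"wz": 0}
    - {"dx": 0,"dy": 0.21,"dz": -0.215,"wx": 0,"wy": 0,"wz": 0}
    - {"dx": 0,"dy": 0.25,"dz": -0.215,"wx": 0,"wy": 0,"wz": 0}
    - {"dx": 0,"dy": 0.29,"dz": -0.215,"wx": 0,"wy": 0,"wz": 0}
    - {"dx": 0,"dy": 0.32,"dz": -0.215,"wx": 0,"wy": 0,"wz": 0}
    - {"dx": 0,"dy": 0.34,"dz": -0.215,"wx": 0,"wy": 0,"wz": 0}
  gripper: 1.0

```text
time_s: 30.0
tcp_pos: [0.4573, 0.0009, 0.2475]
ee_rot: [[1.0, -0.002, 0.001], [-0.002, -1.0, 0.002], [0.001, -0.002, -1.0]]
wrist_force: [0.3, 0.3, -0.7]
gripper_width: 0.997
```

Run:
```python
from h import *
to([.545,-.345,.248])
snap('side','s14')
snap('top','t14')
```

```text
t 30.0 tcp [0.4573 0.0009 0.2475] d [ 0.0884  0.3457 -0.0011] w [-0.11 -0.08 -0.12] g 0.997 F [ 0.3  0.3 -0.7]
```

View pics/s14.png

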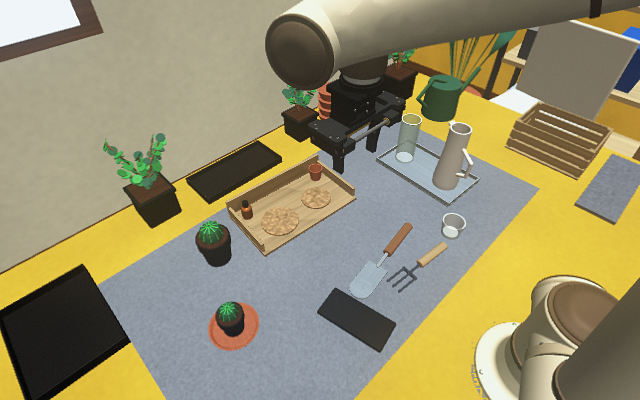

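View pics/t14.png

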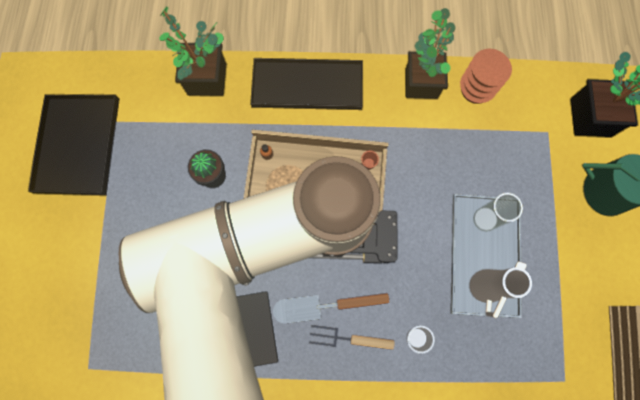

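The cactus stands upright in the saucer at side (231,318). I'll return the beaker first: with the jug already back in the bay, the gripper body would be beside the jug's neck while placing the beaker.

Call:
drive_tool:
  deltas:
    - {"dx": 0.006,"dy": 0.025,"dz": 0,"wx": 0,"wy": 0,"wz": 0}
    - {"dx": 0.016,"dy": 0.064,"dz": 0,"wx": 0,"wy": 0,"wz": 0}
    - {"dx": 0.027,"dy": 0.107,"dz": 0,"wx": 0,"wy": 0,"wz": 0}
    - {"dx": 0.039,"dy": 0.152,"dz": 0,"wx": 0,"wy": 0,"wz": 0}
    - {"dx": 0.05,"dy": 0.197,"dz": 0,"wx": 0,"wy": 0,"wz": 0}
    - {"dx": 0.062,"dy": 0.242,"dz": 0,"wx": 0,"wy": 0,"wz": 0}
    - {"dx": 0.072,"dy": 0.283,"dz": 0,"wx": 0,"wy": 0,"wz": 0}
    - {"dx": 0.081,"dy": 0.317,"dz": 0,"wx": 0,"wy": 0,"wz": 0}
    - {"dx": 0.087,"dy": 0.338,"dz": 0,"wx": 0,"wy": 0,"wz": 0}
    - {"dx": 0.088,"dy": 0.344,"dz": 0,"wx": 0,"wy": 0,"wz": 0}
    - {"dx": 0.088,"dy": 0.344,"dz": 0.01,"wx": 0,"wy": 0,"wz": 0}
    - {"dx": 0.088,"dy": 0.344,"dz": 0.03,"wx": 0,"wy": 0,"wz": 0}
    - {"dx": 0.088,"dy": 0.344,"dz": 0.06,"wx": 0,"wy": 0,"wz": 0}
    - {"dx": 0.088,"dy": 0.344,"dz": 0.07,"wx": 0,"wy": 0,"wz": 0}
    - {"dx": 0.088,"dy": 0.344,"dz": 0.07,"wx": 0,"wy": 0,"wz": 0}

```text
time_s: 31.6
tcp_pos: [0.5447, -0.3394, 0.1743]
ee_rot: [[1.0, 0.001, -0.004], [0.001, -1.0, 0.003], [-0.004, -0.003, -1.0]]
wrist_force: [-0.3, 0.9, 0.2]
gripper_width: 0.998
```

Run:
```python
from h import *
to([.546,-.345,.102])
snap('side','s15',(340,60,540,210),4)
```

```text
t 31.6 tcp [ 0.5447 -0.3394  0.1743] d [0.0016 0.0059 0.0722] w [-0.19  0.21  0.06] g 0.998 F [-0.3  0.9  0.2]
```

View pics/s15.png

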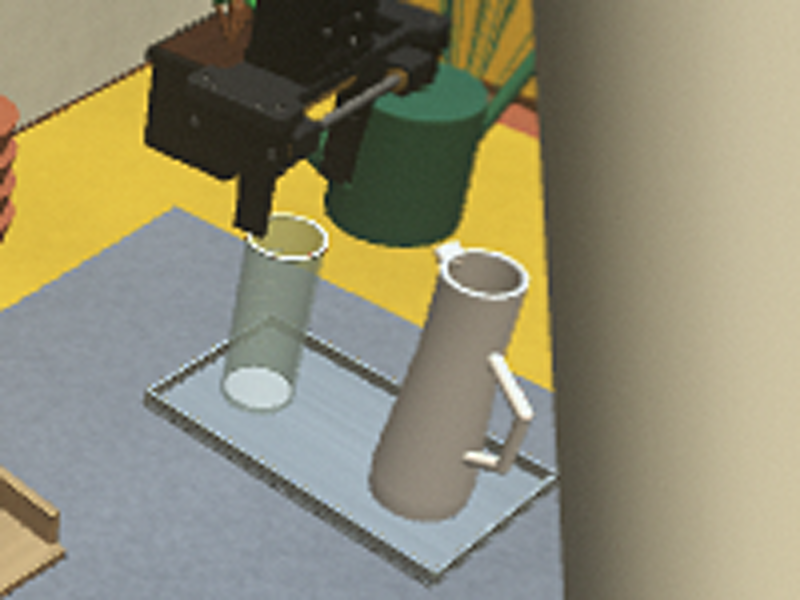

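Call:
drive_tool:
  deltas:
    - {"dx": 0.001,"dy": 0.005,"dz": 0,"wx": -0.1,"wy": 0.1,"wz": 0}
    - {"dx": 0.001,"dy": 0.0055,"dz": 0.004,"wx": -0.1,"wy": 0.1,"wz": 0}
    - {"dx": 0.001,"dy": 0.0055,"dz": 0.016,"wx": -0.1,"wy": 0.1,"wz": 0}
    - {"dx": 0.001,"dy": 0.0055,"dz": 0.032,"wx": -0.1,"wy": 0.1,"wz": 0}
    - {"dx": 0.001,"dy": 0.0055,"dz": 0.05,"wx": -0.1,"wy": 0.1,"wz": 0}
    - {"dx": 0.001,"dy": 0.0055,"dz": 0.064,"wx": -0.1,"wy": 0.1,"wz": 0}
    - {"dx": 0.001,"dy": 0.0055,"dz": 0.071,"wx": -0.1,"wy": 0.1,"wz": 0}
    - {"dx": 0.001,"dy": 0.0055,"dz": 0.072,"wx": -0.1,"wy": 0.1,"wz": 0}
    - {"dx": 0.001,"dy": 0.0055,"dz": 0.072,"wx": -0.1,"wy": 0.1,"wz": 0}

```text
time_s: 32.55
tcp_pos: [0.547, -0.3466, 0.1043]
ee_rot: [[1.0, -0.0, 0.003], [-0.0, -1.0, -0.001], [0.003, 0.001, -1.0]]
wrist_force: [0.2, 0.2, 0.2]
gripper_width: 0.997
```

Run:
```python
from h import *
to([.546,-.345,.102])
```

```text
t 32.55 tcp [ 0.547  -0.3466  0.1043] d [-0.001  -0.0016  0.0023] w [ 0.03 -0.15 -0.01] g 0.997 F [0.2 0.2 0.2]
```

Call:
drive_tool:
  deltas:
    - {"dx": 0,"dy": -0.0015,"dz": 0,"wx": 0,"wy": 0,"wz": 0}
    - {"dx": 0,"dy": -0.0015,"dz": 0,"wx": 0,"wy": 0,"wz": 0}
    - {"dx": 0,"dy": -0.0015,"dz": 0,"wx": 0,"wy": 0,"wz": 0}
    - {"dx": 0,"dy": -0.0015,"dz": 0,"wx": 0,"wy": 0,"wz": 0}
    - {"dx": 0,"dy": -0.0015,"dz": 0,"wx": 0,"wy": 0,"wz": 0}
    - {"dx": 0,"dy": -0.0015,"dz": 0,"wx": 0,"wy": 0,"wz": 0}
    - {"dx": 0,"dy": -0.0015,"dz": 0,"wx": 0,"wy": 0,"wz": 0}
    - {"dx": 0,"dy": -0.0015,"dz": 0,"wx": 0,"wy": 0,"wz": 0}
  gripper: 0.0

```text
time_s: 33.35
tcp_pos: [0.5468, -0.345, 0.1042]
ee_rot: [[1.0, -0.0, 0.002], [-0.0, -1.0, -0.0], [0.002, 0.0, -1.0]]
wrist_force: [0.0, -0.6, 1.1]
gripper_width: 0.644
```

Call:
drive_tool:
  deltas:
    - {"dx": 0,"dy": 0,"dz": -0.003,"wx": 0,"wy": 0,"wz": 0}
    - {"dx": 0,"dy": 0,"dz": -0.01,"wx": 0,"wy": 0,"wz": 0}
    - {"dx": 0,"dy": 0,"dz": -0.022,"wx": 0,"wy": 0,"wz": 0}
    - {"dx": 0,"dy": 0,"dz": -0.037,"wx": 0,"wy": 0,"wz": 0}
    - {"dx": 0,"dy": 0,"dz": -0.053,"wx": 0,"wy": 0,"wz": 0}
    - {"dx": 0,"dy": 0,"dz": -0.07,"wx": 0,"wy": 0,"wz": 0}
    - {"dx": 0.001,"dy": -0.006,"dz": -0.082,"wx": 0,"wy": 0,"wz": 0}
    - {"dx": 0.003,"dy": -0.018,"dz": -0.09,"wx": 0,"wy": 0,"wz": 0}
    - {"dx": 0.007,"dy": -0.037,"dz": -0.092,"wx": 0,"wy": 0,"wz": 0}
    - {"dx": 0.011,"dy": -0.062,"dz": -0.092,"wx": 0,"wy": 0,"wz": 0}
    - {"dx": 0.016,"dy": -0.09,"dz": -0.092,"wx": 0,"wy": 0,"wz": 0}
    - {"dx": 0.021,"dy": -0.12,"dz": -0.092,"wx": 0,"wy": 0,"wz": 0}
    - {"dx": 0.027,"dy": -0.15,"dz": -0.092,"wx": 0,"wy": 0,"wz": 0}
    - {"dx": 0.032,"dy": -0.18,"dz": -0.092,"wx": 0,"wy": 0,"wz": 0}
    - {"dx": 0.037,"dy": -0.21,"dz": -0.092,"wx": 0,"wy": 0,"wz": 0}
    - {"dx": 0.043,"dy": -0.24,"dz": -0.092,"wx": 0,"wy": 0,"wz": 0}
    - {"dx": 0.048,"dy": -0.268,"dz": -0.092,"wx": 0,"wy": 0,"wz": 0}
    - {"dx": 0.052,"dy": -0.292,"dz": -0.092,"wx": 0,"wy": 0,"wz": 0}
    - {"dx": 0.055,"dy": -0.31,"dz": -0.092,"wx": 0,"wy": 0,"wz": 0}
    - {"dx": 0.057,"dy": -0.319,"dz": -0.092,"wx": 0,"wy": 0,"wz": 0}

```text
time_s: 35.35
tcp_pos: [0.6035, -0.0239, 0.196]
ee_rot: [[1.0, 0.002, 0.002], [0.002, -1.0, 0.0], [0.002, -0.0, -1.0]]
wrist_force: [-0.3, -0.6, -1.8]
gripper_width: 0.644
```

Call:
drive_tool:
  deltas:
    - {"dx": 0,"dy": 0,"dz": 0,"wx": 0,"wy": 0,"wz": 0}
    - {"dx": 0,"dy": 0,"dz": 0.006,"wx": 0,"wy": 0,"wz": 0}
    - {"dx": 0,"dy": 0,"dz": 0.018,"wx": 0,"wy": 0,"wz": 0}
    - {"dx": 0,"dy": 0,"dz": 0.034,"wx": 0,"wy": 0,"wz": 0}
    - {"dx": 0,"dy": 0,"dz": 0.046,"wx": 0,"wy": 0,"wz": 0}
    - {"dx": 0,"dy": 0,"dz": 0.05,"wx": 0,"wy": 0,"wz": 0}
    - {"dx": 0,"dy": 0,"dz": 0.05,"wx": 0,"wy": 0,"wz": 0}
    - {"dx": 0,"dy": 0,"dz": 0.05,"wx": 0,"wy": 0,"wz": 0}

```text
time_s: 36.15
tcp_pos: [0.6042, -0.0261, 0.1465]
ee_rot: [[1.0, -0.001, 0.003], [-0.001, -1.0, -0.0], [0.003, 0.0, -1.0]]
wrist_force: [-0.5, -0.2, -1.1]
gripper_width: 0.645
```

Run:
```python
from h import *
to([.604,-.026,.116])
snap('side','s16',(200,80,400,230),4)
```

```text
t 36.15 tcp [ 0.6042 -0.0261  0.1465] d [-0.0002 -0.0001  0.0305] w [ 0.01 -0.17 -0.03] g 0.645 F [-0.5 -0.2 -1.1]
```

View pics/s16.png

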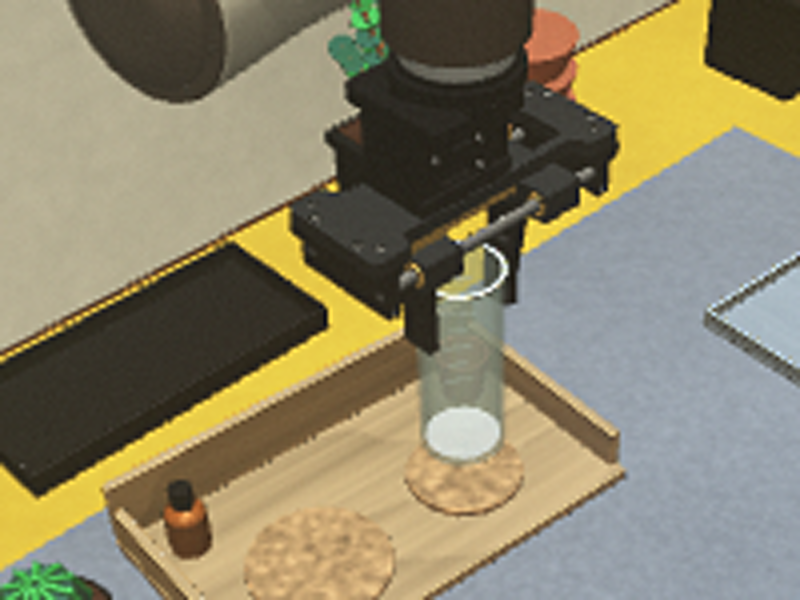

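Call:
drive_tool:
  deltas:
    - {"dx": 0,"dy": 0,"dz": 0.007,"wx": 0,"wy": 0,"wz": 0}
    - {"dx": 0,"dy": 0,"dz": 0.015,"wx": 0,"wy": 0,"wz": 0}
    - {"dx": 0,"dy": 0,"dz": 0.021,"wx": 0,"wy": 0,"wz": 0}
    - {"dx": 0,"dy": 0,"dz": 0.025,"wx": 0,"wy": 0,"wz": 0}
    - {"dx": 0,"dy": 0,"dz": 0.0275,"wx": 0,"wy": 0,"wz": 0}
    - {"dx": 0,"dy": 0,"dz": 0.029,"wx": 0,"wy": 0,"wz": 0}
    - {"dx": 0,"dy": 0,"dz": 0.0295,"wx": 0,"wy": 0,"wz": 0}
    - {"dx": 0,"dy": 0,"dz": 0.0295,"wx": 0,"wy": 0,"wz": 0}

```text
time_s: 37.0
tcp_pos: [0.6039, -0.0259, 0.1167]
ee_rot: [[1.0, -0.0, 0.002], [-0.0, -1.0, -0.0], [0.002, 0.0, -1.0]]
wrist_force: [-0.2, -0.7, -1.2]
gripper_width: 0.645
```

Call:
drive_tool:
  deltas:
    - {"dx": 0,"dy": 0,"dz": 0.0005,"wx": 0,"wy": 0,"wz": 0}
    - {"dx": 0,"dy": 0,"dz": 0.001,"wx": 0,"wy": 0,"wz": 0}
    - {"dx": 0,"dy": 0,"dz": 0.001,"wx": 0,"wy": 0,"wz": 0}

```text
time_s: 37.3
tcp_pos: [0.6041, -0.0259, 0.1162]
ee_rot: [[1.0, -0.0, 0.003], [-0.0, -1.0, -0.0], [0.003, 0.0, -1.0]]
wrist_force: [-0.5, 0.3, 0.3]
gripper_width: 0.645
```

Call:
drive_tool:
  deltas:
    - {"dx": 0,"dy": 0,"dz": 0.0005,"wx": 0,"wy": 0,"wz": 0}
    - {"dx": 0,"dy": 0,"dz": 0.0005,"wx": 0,"wy": 0,"wz": 0}

```text
time_s: 37.5
tcp_pos: [0.6042, -0.026, 0.1162]
ee_rot: [[1.0, -0.0, 0.003], [-0.0, -1.0, -0.0], [0.003, 0.0, -1.0]]
wrist_force: [-0.3, 0.1, 5.5]
gripper_width: 0.641
```

Call:
drive_tool:
  deltas:
    - {"dx": 0,"dy": 0,"dz": 0,"wx": 0,"wy": 0,"wz": 0}
    - {"dx": 0,"dy": 0,"dz": 0,"wx": 0,"wy": 0,"wz": 0}
    - {"dx": 0,"dy": 0,"dz": 0,"wx": 0,"wy": 0,"wz": 0}
    - {"dx": 0,"dy": 0,"dz": 0,"wx": 0,"wy": 0,"wz": 0}
    - {"dx": 0,"dy": 0,"dz": 0,"wx": 0,"wy": 0,"wz": 0}
    - {"dx": 0,"dy": 0,"dz": -0.01,"wx": 0,"wy": 0,"wz": 0}
    - {"dx": 0,"dy": 0,"dz": -0.03,"wx": 0,"wy": 0,"wz": 0}
    - {"dx": 0,"dy": 0,"dz": -0.06,"wx": 0,"wy": -0.15,"wz": 0}
    - {"dx": 0,"dy": 0,"dz": -0.09,"wx": 0,"wy": -0.15,"wz": 0}
    - {"dx": -0.01,"dy": 0.015,"dz": -0.115,"wx": 0,"wy": -0.15,"wz": 0}
    - {"dx": -0.03,"dy": 0.046,"dz": -0.13,"wx": 0,"wy": -0.15,"wz": 0}
    - {"dx": -0.054,"dy": 0.083,"dz": -0.135,"wx": 0,"wy": -0.15,"wz": 0}
    - {"dx": -0.08,"dy": 0.122,"dz": -0.135,"wx": 0,"wy": -0.15,"wz": 0}
    - {"dx": -0.106,"dy": 0.162,"dz": -0.135,"wx": 0,"wy": -0.15,"wz": 0}
    - {"dx": -0.132,"dy": 0.201,"dz": -0.135,"wx": 0,"wy": -0.15,"wz": 0}
    - {"dx": -0.157,"dy": 0.24,"dz": -0.135,"wx": 0,"wy": -0.15,"wz": 0}
    - {"dx": -0.18,"dy": 0.275,"dz": -0.135,"wx": 0,"wy": -0.15,"wz": 0}
    - {"dx": -0.196,"dy": 0.299,"dz": -0.135,"wx": 0,"wy": -0.15,"wz": 0}
    - {"dx": -0.204,"dy": 0.311,"dz": -0.135,"wx": 0,"wy": -0.15,"wz": 0}
    - {"dx": -0.204,"dy": 0.311,"dz": -0.135,"wx": 0,"wy": -0.15,"wz": 0}
  gripper: 1.0

```text
time_s: 39.5
tcp_pos: [0.3986, -0.3379, 0.2502]
ee_rot: [[1.0, -0.003, 0.0], [-0.003, -1.0, -0.0], [0.0, 0.0, -1.0]]
wrist_force: [-0.1, 0.0, 0.9]
gripper_width: 1.001
```

Run:
```python
from h import *
to([.400,-.337,.1465])
snap('side','s17')
```

```text
t 39.5 tcp [ 0.3986 -0.3379  0.2502] d [ 0.0014 -0.001   0.1037] w [ 0.02 -0.01 -0.17] g 1.001 F [-0.1  0.   0.9]
```

View pics/s17.png

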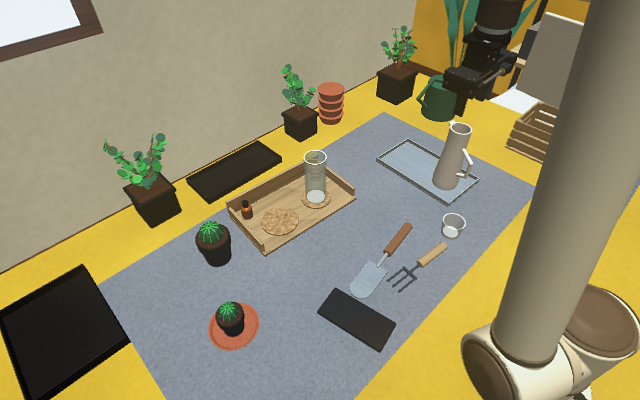

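The beaker stands upright on the small mat at (316,195), and the jug is untouched in the tray. Descending on the jug.

Call:
drive_tool:
  deltas:
    - {"dx": 0.001,"dy": 0,"dz": 0.012,"wx": 0,"wy": 0,"wz": 0}
    - {"dx": 0.001,"dy": 0,"dz": 0.034,"wx": 0,"wy": 0,"wz": 0}
    - {"dx": 0.001,"dy": 0,"dz": 0.06,"wx": 0,"wy": 0,"wz": 0}
    - {"dx": 0.001,"dy": 0,"dz": 0.082,"wx": 0,"wy": 0,"wz": 0}
    - {"dx": 0.001,"dy": 0,"dz": 0.096,"wx": 0,"wy": 0,"wz": 0}
    - {"dx": 0.001,"dy": 0,"dz": 0.103,"wx": 0,"wy": 0,"wz": 0}
    - {"dx": 0.001,"dy": 0,"dz": 0.103,"wx": 0,"wy": 0,"wz": 0}
    - {"dx": 0.001,"dy": 0,"dz": 0.103,"wx": 0,"wy": 0,"wz": 0}
    - {"dx": 0.001,"dy": 0,"dz": 0.103,"wx": 0,"wy": 0,"wz": 0}

```text
time_s: 40.45
tcp_pos: [0.4011, -0.3369, 0.1476]
ee_rot: [[1.0, 0.0, 0.001], [0.0, -1.0, -0.001], [0.001, 0.001, -1.0]]
wrist_force: [0.2, 0.3, 1.0]
gripper_width: 0.995
```

Run:
```python
from h import *
to([.400,-.337,.1465])
```

```text
t 40.45 tcp [ 0.4011 -0.3369  0.1476] d [-0.0011  0.0001  0.0011] w [ 0.05 -0.06  0.01] g 0.995 F [0.2 0.3 1. ]
```

Call:
drive_tool:
  deltas:
    - {"dx": -0.001,"dy": 0,"dz": 0,"wx": 0,"wy": 0,"wz": 0}
    - {"dx": -0.001,"dy": 0,"dz": 0,"wx": 0,"wy": 0,"wz": 0}
    - {"dx": -0.001,"dy": 0,"dz": 0,"wx": 0,"wy": 0,"wz": 0}
    - {"dx": -0.001,"dy": 0,"dz": 0,"wx": 0,"wy": 0,"wz": 0}
    - {"dx": -0.001,"dy": 0,"dz": 0,"wx": 0,"wy": 0,"wz": 0}
    - {"dx": -0.001,"dy": 0,"dz": 0,"wx": 0,"wy": 0,"wz": 0}
    - {"dx": -0.001,"dy": 0,"dz": 0,"wx": 0,"wy": 0,"wz": 0}
    - {"dx": -0.001,"dy": 0,"dz": 0,"wx": 0,"wy": 0,"wz": 0}
  gripper: 0.0

```text
time_s: 41.25
tcp_pos: [0.3994, -0.337, 0.1468]
ee_rot: [[1.0, -0.0, -0.001], [-0.0, -1.0, -0.0], [-0.001, 0.0, -1.0]]
wrist_force: [-0.3, 0.1, 1.0]
gripper_width: 0.615
```

Call:
drive_tool:
  deltas:
    - {"dx": 0,"dy": 0,"dz": -0.003,"wx": 0,"wy": 0,"wz": 0}
    - {"dx": 0,"dy": 0,"dz": -0.01,"wx": 0,"wy": 0,"wz": 0}
    - {"dx": 0,"dy": 0,"dz": -0.022,"wx": 0,"wy": 0,"wz": 0}
    - {"dx": 0,"dy": 0,"dz": -0.038,"wx": 0,"wy": 0,"wz": 0}
    - {"dx": 0,"dy": 0,"dz": -0.055,"wx": 0,"wy": 0,"wz": 0}
    - {"dx": 0,"dy": 0,"dz": -0.07,"wx": 0,"wy": 0,"wz": 0}
    - {"dx": 0.001,"dy": -0.006,"dz": -0.078,"wx": 0,"wy": 0,"wz": 0}
    - {"dx": 0.003,"dy": -0.018,"dz": -0.08,"wx": 0,"wy": 0,"wz": 0}
    - {"dx": 0.005,"dy": -0.037,"dz": -0.08,"wx": 0,"wy": 0,"wz": 0}
    - {"dx": 0.008,"dy": -0.062,"dz": -0.08,"wx": 0,"wy": 0,"wz": 0}
    - {"dx": 0.012,"dy": -0.092,"dz": -0.08,"wx": 0,"wy": 0,"wz": 0}
    - {"dx": 0.016,"dy": -0.125,"dz": -0.08,"wx": 0,"wy": 0,"wz": 0}
    - {"dx": 0.02,"dy": -0.158,"dz": -0.08,"wx": 0,"wy": 0,"wz": 0}
    - {"dx": 0.024,"dy": -0.191,"dz": -0.08,"wx": 0,"wy": 0,"wz": 0}
    - {"dx": 0.028,"dy": -0.224,"dz": -0.08,"wx": 0,"wy": 0,"wz": 0}
    - {"dx": 0.032,"dy": -0.257,"dz": -0.08,"wx": 0,"wy": 0,"wz": 0}
    - {"dx": 0.036,"dy": -0.29,"dz": -0.08,"wx": 0,"wy": 0,"wz": 0}
    - {"dx": 0.04,"dy": -0.32,"dz": -0.08,"wx": 0,"wy": 0,"wz": 0}
    - {"dx": 0.042,"dy": -0.345,"dz": -0.08,"wx": 0,"wy": 0,"wz": 0}
    - {"dx": 0.044,"dy": -0.364,"dz": -0.08,"wx": 0,"wy": 0,"wz": 0}

```text
time_s: 43.25
tcp_pos: [0.4424, 0.0292, 0.2261]
ee_rot: [[1.0, 0.001, -0.002], [0.001, -1.0, 0.0], [-0.002, -0.0, -1.0]]
wrist_force: [0.5, -0.6, -2.9]
gripper_width: 0.616
```

Run:
```python
from h import *
to([.608,.097,.2268])
```

```text
t 43.25 tcp [0.4424 0.0292 0.2261] d [ 0.1656 -0.0676 -0.0011] w [-0.01  0.12  0.07] g 0.616 F [ 0.5 -0.6 -2.9]
```

Call:
drive_tool:
  deltas:
    - {"dx": 0.002,"dy": -0.016,"dz": 0,"wx": 0,"wy": 0,"wz": 0}
    - {"dx": 0.005,"dy": -0.034,"dz": 0,"wx": 0,"wy": 0,"wz": 0}
    - {"dx": 0.01,"dy": -0.05,"dz": 0,"wx": 0,"wy": 0,"wz": 0}
    - {"dx": 0.018,"dy": -0.062,"dz": 0,"wx": 0,"wy": 0,"wz": 0}
    - {"dx": 0.03,"dy": -0.068,"dz": 0,"wx": 0,"wy": 0,"wz": 0}
    - {"dx": 0.046,"dy": -0.07,"dz": 0,"wx": 0,"wy": 0,"wz": 0}
    - {"dx": 0.064,"dy": -0.07,"dz": 0,"wx": 0,"wy": 0,"wz": 0}
    - {"dx": 0.083,"dy": -0.07,"dz": 0,"wx": 0,"wy": 0,"wz": 0}
    - {"dx": 0.102,"dy": -0.07,"dz": 0,"wx": 0,"wy": 0,"wz": 0}
    - {"dx": 0.12,"dy": -0.07,"dz": 0,"wx": 0,"wy": 0,"wz": 0}
    - {"dx": 0.136,"dy": -0.07,"dz": 0,"wx": 0,"wy": 0,"wz": 0}
    - {"dx": 0.149,"dy": -0.07,"dz": 0,"wx": 0,"wy": 0,"wz": 0}
    - {"dx": 0.159,"dy": -0.07,"dz": 0,"wx": 0,"wy": 0,"wz": 0}
    - {"dx": 0.164,"dy": -0.07,"dz": 0.003,"wx": 0,"wy": 0,"wz": 0}
    - {"dx": 0.165,"dy": -0.07,"dz": 0.012,"wx": 0,"wy": 0,"wz": 0}
    - {"dx": 0.165,"dy": -0.07,"dz": 0.025,"wx": 0,"wy": 0,"wz": 0}
    - {"dx": 0.165,"dy": -0.07,"dz": 0.035,"wx": 0,"wy": 0,"wz": 0}
    - {"dx": 0.165,"dy": -0.07,"dz": 0.038,"wx": 0,"wy": 0,"wz": 0}
    - {"dx": 0.165,"dy": -0.07,"dz": 0.038,"wx": 0,"wy": 0,"wz": 0}
    - {"dx": 0.165,"dy": -0.07,"dz": 0.038,"wx": 0,"wy": 0,"wz": 0}

```text
time_s: 45.25
tcp_pos: [0.6087, 0.0972, 0.189]
ee_rot: [[1.0, -0.0, 0.0], [-0.0, -1.0, 0.0], [0.0, -0.0, -1.0]]
wrist_force: [0.4, -0.4, -3.0]
gripper_width: 0.618
```

Run:
```python
from h import *
to([.608,.097,.1588])
snap('side','s18',(200,80,400,230),4)
```

```text
t 45.25 tcp [0.6087 0.0972 0.189 ] d [-0.0007  0.0002  0.0302] w [-0.   -0.02 -0.  ] g 0.618 F [ 0.4 -0.4 -3. ]
```

View pics/s18.png

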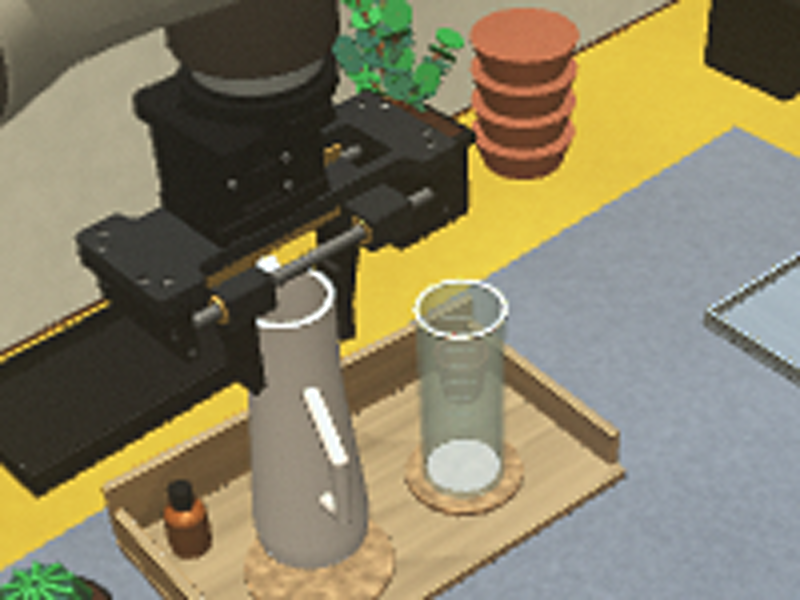

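Run:
```python
from h import *
a=np.linspace(0,6.28,73)
def box(x,y,z,rr):
    e=(proj('side',np.c_[x+rr*np.cos(a),y+rr*np.sin(a),0*a+z])-[200,80])*4+1.5
    return np.round(e.min(0)),np.round(e.max(0))
print('foot now',box(.6087,.0972,.046,.034),'mat',box(.608,.096,.016,.048),'foot down',box(.6087,.0972,.016,.034))
```

```text
foot now (array([259., 490.]), array([368., 571.])) mat (array([244., 506.]), array([395., 620.])) foot down (array([264., 522.]), array([371., 603.]))
```

Call:
drive_tool:
  deltas:
    - {"dx": -0.002,"dy": 0.001,"dz": 0.007,"wx": 0,"wy": 0,"wz": 0}
    - {"dx": -0.002,"dy": 0.001,"dz": 0.015,"wx": 0,"wy": 0,"wz": 0}
    - {"dx": -0.002,"dy": 0.001,"dz": 0.021,"wx": 0,"wy": 0,"wz": 0}
    - {"dx": -0.002,"dy": 0.001,"dz": 0.025,"wx": 0,"wy": 0,"wz": 0}
    - {"dx": -0.002,"dy": 0.001,"dz": 0.0275,"wx": 0,"wy": 0,"wz": 0}
    - {"dx": -0.002,"dy": 0.001,"dz": 0.029,"wx": 0,"wy": 0,"wz": 0}
    - {"dx": -0.002,"dy": 0.001,"dz": 0.0295,"wx": 0,"wy": 0,"wz": 0}
    - {"dx": -0.002,"dy": 0.001,"dz": 0.0295,"wx": 0,"wy": 0,"wz": 0}

```text
time_s: 46.1
tcp_pos: [0.6066, 0.0961, 0.1592]
ee_rot: [[1.0, -0.0, -0.0], [-0.0, -1.0, 0.0], [-0.0, -0.0, -1.0]]
wrist_force: [-0.1, 0.3, -3.2]
gripper_width: 0.618
```

Call:
drive_tool:
  deltas:
    - {"dx": 0,"dy": 0,"dz": 0.0005,"wx": 0,"wy": 0,"wz": 0}
    - {"dx": 0,"dy": 0,"dz": 0.001,"wx": 0,"wy": 0,"wz": 0}
    - {"dx": 0,"dy": 0,"dz": 0.001,"wx": 0,"wy": 0,"wz": 0}

```text
time_s: 46.4
tcp_pos: [0.6069, 0.0962, 0.1588]
ee_rot: [[1.0, -0.0, 0.001], [-0.0, -1.0, 0.0], [0.001, -0.0, -1.0]]
wrist_force: [0.0, 0.6, -0.4]
gripper_width: 0.615
```

Call:
drive_tool:
  deltas:
    - {"dx": 0,"dy": 0,"dz": 0.0005,"wx": 0,"wy": 0,"wz": 0}
    - {"dx": 0,"dy": 0,"dz": 0.0005,"wx": 0,"wy": 0,"wz": 0}

```text
time_s: 46.6
tcp_pos: [0.607, 0.0961, 0.1588]
ee_rot: [[1.0, -0.0, 0.001], [-0.0, -1.0, 0.0], [0.001, -0.0, -1.0]]
wrist_force: [-1.5, -0.3, 3.5]
gripper_width: 0.616
```

Call:
drive_tool:
  deltas:
    - {"dx": 0,"dy": 0,"dz": 0,"wx": 0,"wy": 0,"wz": 0}
    - {"dx": 0,"dy": 0,"dz": 0,"wx": 0,"wy": 0,"wz": 0}
    - {"dx": 0,"dy": 0,"dz": 0,"wx": 0,"wy": 0,"wz": 0}
    - {"dx": 0,"dy": 0,"dz": 0,"wx": 0,"wy": 0,"wz": 0}
    - {"dx": 0,"dy": 0,"dz": 0,"wx": 0,"wy": 0,"wz": 0}
    - {"dx": 0,"dy": 0,"dz": -0.01,"wx": 0,"wy": 0,"wz": 0}
    - {"dx": 0,"dy": 0,"dz": -0.03,"wx": 0,"wy": 0,"wz": 0}
    - {"dx": 0,"dy": 0,"dz": -0.06,"wx": 0,"wy": 0,"wz": 0}
    - {"dx": 0,"dy": 0,"dz": -0.09,"wx": 0,"wy": 0,"wz": 0}
    - {"dx": -0.01,"dy": -0.01,"dz": -0.11,"wx": 0,"wy": 0,"wz": 0}
    - {"dx": -0.03,"dy": -0.03,"dz": -0.115,"wx": 0,"wy": 0,"wz": 0}
    - {"dx": -0.06,"dy": -0.06,"dz": -0.115,"wx": 0,"wy": 0,"wz": 0}
    - {"dx": -0.09,"dy": -0.09,"dz": -0.115,"wx": 0,"wy": 0,"wz": 0}
    - {"dx": -0.12,"dy": -0.12,"dz": -0.115,"wx": 0,"wy": 0,"wz": 0}
    - {"dx": -0.15,"dy": -0.15,"dz": -0.115,"wx": 0,"wy": 0,"wz": 0}
    - {"dx": -0.18,"dy": -0.18,"dz": -0.115,"wx": 0,"wy": 0,"wz": 0}
    - {"dx": -0.21,"dy": -0.21,"dz": -0.115,"wx": 0,"wy": 0,"wz": 0}
    - {"dx": -0.24,"dy": -0.24,"dz": -0.115,"wx": 0,"wy": 0,"wz": 0}
    - {"dx": -0.27,"dy": -0.27,"dz": -0.115,"wx": 0,"wy": 0,"wz": 0}
    - {"dx": -0.29,"dy": -0.29,"dz": -0.115,"wx": 0,"wy": 0,"wz": 0}
  gripper: 1.0

```text
time_s: 48.6
tcp_pos: [0.315, 0.3878, 0.2738]
ee_rot: [[1.0, 0.002, 0.0], [0.002, -1.0, 0.002], [0.0, -0.002, -1.0]]
wrist_force: [-0.1, 0.2, 0.4]
gripper_width: 1.003
```

Call:
drive_tool:
  deltas:
    - {"dx": -0.02,"dy": -0.03,"dz": 0,"wx": 0,"wy": 0,"wz": 0}
    - {"dx": -0.04,"dy": -0.06,"dz": 0,"wx": 0,"wy": 0,"wz": 0}
    - {"dx": -0.06,"dy": -0.1,"dz": 0,"wx": 0,"wy": 0,"wz": 0}
    - {"dx": -0.09,"dy": -0.13,"dz": 0,"wx": 0,"wy": 0,"wz": 0}
    - {"dx": -0.11,"dy": -0.16,"dz": 0,"wx": 0,"wy": 0,"wz": 0}
    - {"dx": -0.12,"dy": -0.18,"dz": 0,"wx": 0,"wy": 0,"wz": 0}
    - {"dx": -0.12,"dy": -0.18,"dz": 0,"wx": 0,"wy": 0,"wz": 0}
    - {"dx": -0.12,"dy": -0.18,"dz": 0,"wx": 0,"wy": 0,"wz": 0}

```text
time_s: 49.4
tcp_pos: [0.1966, 0.5663, 0.273]
ee_rot: [[1.0, 0.0, -0.001], [0.0, -1.0, -0.0], [-0.001, 0.0, -1.0]]
wrist_force: [1.0, 0.1, 0.1]
gripper_width: 0.997
```

Run:
```python
from h import *
snap('side','s19',(190,140,370,360),1)
snap('top','t19')
crop('s19_raw','s19c',(190,140,370,355),2.7)
crop('t19_raw','t19c',(130,120,395,290),3)
```

```text
(no output)
```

View pics/s19c.png

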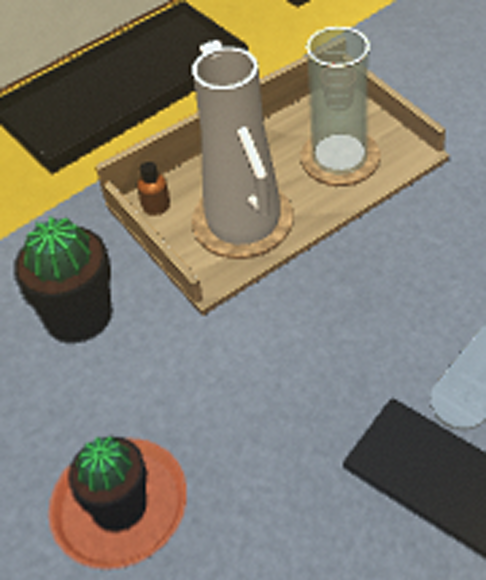

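View pics/t19c.png

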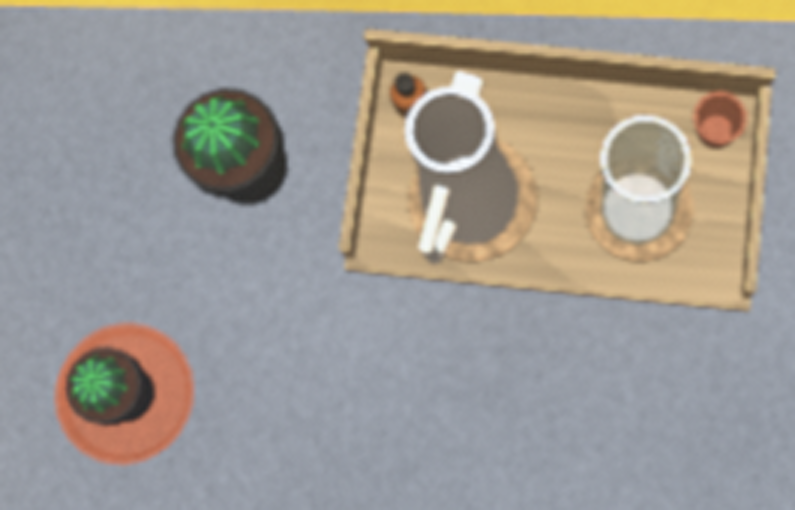

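Run:
```python
from h import *
f=lambda a,b:[(130+(a+.5)/3-.5,120+(b+.5)/3-.5)]
print(onz('top',f(449.5,130),.201),onz('top',f(645.5,158),.156),onz('top',f(103,385),.06))
f=lambda a,b:[(190+(a+.5)/2.7-.5,140+(b+.5)/2.7-.5)]
print(onz('side',f(225,68.5),.201),onz('side',f(338.5,47),.156),onz('side',f(110,465),.06))
```

```text
[[0.60723182 0.09629524 0.201     ]] [[ 0.60477243 -0.02557831  0.156     ]] [[0.45947813 0.34377872 0.06      ]]
[[0.6052082  0.09727499 0.201     ]] [[ 0.60121344 -0.02510031  0.156     ]] [[0.45948417 0.33837571 0.06      ]]
```

Both views agree that each item is within a few mm of its mark, well inside the margins of 12 mm or more. Handing in.

```bash
python3 -c "
from station import ticket
print(ticket.finish_job())"
```

```text
the job is handed in; nothing more can be done
None
```

The job is done and handed in. The arm clock read about 49.5 s of the 112 s allowed.

I stood the jug and then the beaker in the steel tray, and set the cactus pot down inside the saucer. I then put the beaker back on the small mat and the jug back on the large one. Each item was lowered until light contact, at most about 6 N upward when the move ended, before I let go.

**Last checks, with the arm clear (both cameras):**

| Item | Measured position (x, y in m) | Target centre | Room to spare if perfectly centred |
|---|---|---|---|
| Jug | about (0.606, 0.097) | mat at (0.608, 0.096) | 14 mm |
| Beaker | about (0.603, -0.025) | mat at (0.603, -0.026) | 12 mm |
| Cactus pot | about (0.459, 0.341) | saucer at (0.458, 0.343) | 20 mm |

All three stand upright. The dropper and clay pot look unmoved.

**Small disagreements:**
- The two views differed by up to 5 mm for the cactus and by 2–4 mm for the jug and beaker. All of that is within the room to spare.
- The grip on the cactus collar read about 52.5 mm instead of 54 mm, but it held and was placed without trouble.
- The first move call was refused for its format. It moved nothing.

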